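Load the bench dishwasher, dose it and roll the rack home

TASK

Load every tumbler from the drying mat into the dishwasher rack, mouth down, one to a glass cell. Then push the rack along the rollers until its white detergent cup is under the pump's spout, give the pump a full press and let it spring back up, and push the rack on into the bay, all the way home against the back stop. Never pump unless the cup is under the spout, and leave the other kitchen things alone.

Things in the scene. Friction and masses are not known exactly. Their poses are not given: they have to be found in the camera images.
- washer: Bench dishwasher, fixed, may be turned a few degrees. Origin on the table under the middle of its loading runway; y points along the runway into the wash bay, x across, z up. Runway: ten passive rollers across it, tops at 42 mm, between two aluminium rails (inner faces x = +-122 mm, tops at 55 mm), starting at y = -170 mm.
- bay_mouth (a point): Middle of the mouth of the wash bay, washer y = +230 mm, at roller-top height. The bay lies beyond it between white walls 170 mm tall (inner faces 133 mm either side), open above and in front. Rubber bumpers 267 mm in are its back stop; behind them a housing 200 mm tall, then a raised clear hood 0.5 m tall about 420 mm in.
- bay_home (a point): Where rack's origin lies when the rack is fully home, its leading wall touching the two bumpers at the back of the bay; on the runway's middle line, 42 mm above the table. Axes as washer (y = into the bay).
- rack: Loose blue wire rack on the rollers, 238 (x) x 274 mm (y), walls 34 mm tall, about 0.55 kg; axes as the washer's, y leading. Origin: centre of its underside. Rolls along y with 1 to 3 N, stops within mm when let be, 3 mm side play. Rear wall to push: outer face y = -137 mm. The strip x = 65 to 115 mm holds the detergent cup, not glasses.
- cells (a point): On the rack's inner floor (6 mm above its underside) at the centre of the six glass cells: two across x, three along y, each 84 mm square, divided by wires 26 mm tall. Cell centres from here: x = -44 and +44 mm, y = -88, 0 and +88 mm, in the rack's axes.
- cup (a point): Middle of the mouth of the rack's white detergent cup (open, 62 mm along y, 48 mm along x), at rack x = 91, y = 0, z = 34 mm.
- pump_bottle: Amber detergent pump bottle, 64 mm across, fixed in a steel bracket beside the runway's far rail. Origin on the table under the bottle's axis. Its black pump cap tops out 224 mm above the table.
- cap_top (a point): Centre of the flat top of the black pump cap, a disc 40 mm across, 224 mm above the table when up. Moves with the cap.
- spout (a point): Underside of the mouth of the black spout, which reaches 84 mm from the cap over the runway's far edge; its lowest point is about 195 mm above the table when up (179 mm pressed), so loaded tumblers pass beneath. Moves with the cap.
- pump (a joint): Travel of the sprung pump cap, m: 0 up, 0.016 fully down, pressed straight down. 3 N starts it, 9 N holds it fully down, and it springs back up when let go. A full stroke is 13 mm or more.
- mat: Grey drying mat lying on the table, fixed, 270 mm (x) by 250 mm (y), 6 mm thick. Origin at the centre of its underside.
- tumbler1: orange plastic tumbler standing mouth down, a straight low cylinder 64 mm across and 72 mm tall, about 0.12 kg. Origin at the centre of the mouth rim on which it stands; z points up to its closed base. May be absent (None).
- tumbler2: green plastic tumbler standing mouth down, a straight low cylinder 64 mm across and 72 mm tall, about 0.12 kg. Origin at the centre of the mouth rim on which it stands; z points up to its closed base. May be absent (None).
- tumbler3: yellow plastic tumbler standing mouth down, a straight low cylinder 64 mm across and 72 mm tall, about 0.12 kg. Origin at the centre of the mouth rim on which it stands; z points up to its closed base. May be absent (None).
- tumbler4: red plastic tumbler standing mouth down, a straight low cylinder 64 mm across and 72 mm tall, about 0.12 kg. Origin at the centre of the mouth rim on which it stands; z points up to its closed base. May be absent (None).
- tumbler5: white plastic tumbler standing mouth down, a straight low cylinder 64 mm across and 72 mm tall, about 0.12 kg. Origin at the centre of the mouth rim on which it stands; z points up to its closed base. May be absent (None).
- espresso_cup: Loose bystander: small blue espresso cup standing upright, 60 mm across, 55 mm tall; not part of the job, to be left alone. Origin at the centre of its underside.
- dish_brush: Loose bystander: wooden dish brush lying flat, 200 mm long; not part of the job, to be left alone. Origin about the middle of its length.
- bowl: Loose bystander: white cereal bowl, 130 mm across, 55 mm tall; not part of the job, to be left alone. Origin at the centre of its underside.
- jam_jar: Loose bystander: amber jam jar with red lid, 68 mm across, 90 mm tall; not part of the job, to be left alone. Origin at the centre of its underside.
- tea_tin: Loose bystander: green tea tin, 72 mm across, 110 mm tall; not part of the job, to be left alone. Origin at the centre of its underside.
Mind the look-alikes: they are no part of the job. What is shaped like the tumbler1 but purple is not meant. Leave any purple look-alike of the tumbler3 alone.

How it is judged (in metres and radians):
On the way, in this order (a step that is already met when the one before it is completed fails the run):
1. every tumbler present stands mouth down on the floor of the rack's glass cells (angle between each of tumbler1, tumbler2, tumbler3, tumbler4, tumbler5's own z axis and vertical below 0.15 rad and z of tumbler1 in the frame of rack between 0 and 0.014 m and x of tumbler1 in the frame of rack between -0.115 and 0.061 m and y of tumbler1 in the frame of rack between -0.133 and 0.133 m and z of tumbler2 in the frame of rack between 0 and 0.014 m and x of tumbler2 in the frame of rack between -0.115 and 0.061 m and y of tumbler2 in the frame of rack between -0.133 and 0.133 m and z of tumbler3 in the frame of rack between 0 and 0.014 m and x of tumbler3 in the frame of rack between -0.115 and 0.061 m and y of tumbler3 in the frame of rack between -0.133 and 0.133 m and z of tumbler4 in the frame of rack between 0 and 0.014 m and x of tumbler4 in the frame of rack between -0.115 and 0.061 m and y of tumbler4 in the frame of rack between -0.133 and 0.133 m and z of tumbler5 in the frame of rack between 0 and 0.014 m and x of tumbler5 in the frame of rack between -0.115 and 0.061 m and y of tumbler5 in the frame of rack between -0.133 and 0.133 m), for 0.2 s.
2. with the detergent cup under the spout, the pump cap is pressed fully down (value of joint pump above 0.0125 m and horizontal distance between cup and spout below 0.026 m), for 0.1 s.
3. the pump cap has sprung back up (value of joint pump below 0.003 m), for 0.1 s.
At the end, for the whole second after the job is handed in: Every tumbler present stands on the floor of the rack's glass cells, upright within 0.15 rad and mouth down; the rack is at rest within 10 mm of fully home against the bumpers; the pump cap is up (all of step 1 and y of rack in the frame of bay_home above -0.01 m and linear speed of rack below 0.01 m/s and value of joint pump below 0.003 m); the robot touches nothing.
It fails at once if the pump is pressed (more than 5 mm) while the middle of the cup is more than 28 mm from the spout, seen from above (value of joint pump above 0.005 m and horizontal distance between cup and spout above 0.028 m).
It fails at once if one of the other kitchen things (cup, brush, bowl, jar, tin) is shoved aside by 40 mm or more (distance of any of espresso_cup, dish_brush, bowl, jam_jar, tea_tin from where it was at the start of the episode above 0.04 m).
Of tumbler1, tumbler2, tumbler3, tumbler4, tumbler5 only 3 to 5 are there at a start; the rules pass over those that are not, and their reading is None.
At some moment in a run one of tumbler1, tumbler2, tumbler3, tumbler4, tumbler5 may be knocked a few centimetres aside while the robot is not near it.
Once in a run the grip may slacken for a moment while it holds something.
It also fails if it takes over 210 s, if anything falls off the work surface, if the arm or the gripper's body presses on something with over 40 N, if the wrist force passes 120 N, or if a joint passes its speed limit or range.

ROBOT

A 6-joint arm with a two-finger parallel gripper is mounted at the origin on the work surface. World frame = base frame: x ahead of the robot, y to its left, z up, the work surface at z = 0. Lengths are in mm, angles in degrees, forces in N, time in s.
With the tool pointing down it reaches from about 300 to 850 mm from the base axis. Payload 4.2 kg.
Tool frame: the origin (TCP) lies on the front face of the gripper's body, between the roots of the fingers; the fingertips stand 78 mm ahead of it and the grasp point (between the pads) lies 60 mm ahead of it; z points along the fingers, y is the line along which they close (so a half turn about z gives the same grasp; the last joint's range is limited). The gripper opens to 91 mm and grips with 3 to 60 N. Pads are 32 mm wide; open, the fingers measure 118 mm over their backs; the gripper's body (76 mm by 178 mm) begins 60 mm behind the grasp point.
Start: joints at [71.391, 18.312, 89.639, -0, 72.044, -1.146], TCP at [172.559, 548.506, 292.276] pointing down, gripper open.
Joint ranges: [-177.97, 177.97], [-48.28, 115.42], [12.27, 149.76], [-77.06, 257.06], [2.81, 150.46], [-146.56, 146.56]. Speed limits (degrees/s): [147.25, 147.25, 180, 180, 180, 180].

INTERFACE

Orientations are given as [roll, pitch, yaw] about the fixed x, y, z axes, in that order (R = Rz(yaw) Ry(pitch) Rx(roll)).
In Python, from workcell import ctrl gives the robot as it stands.
- The arm moves only by the tool carry_out, never from a script. Its argument "targets" is a list of rows, each a list of 3 entries, a list of its own where there are three numbers: the shift along the world's x, y, z scaled (see below), then the turn, a rotation vector about the world's x, y, z scaled (see below), then the opening, from 0 (shut) to 1 (fully open). A call has 1 to 12 rows; each row shifts and turns the commanded pose from where the row before left it; what a row does not reach is not made up. The controller multiplies each number of a shift by 25 cm and each number of a turn by 2 rad. A row lasts 1/12 s, in which the tool goes at most 41.7 mm and 7.16 degrees, less where a joint would pass 70% of its speed; a pose out of reach is approached as far as the arm can. A call with a number of a shift or a turn outside -1 to 1 is refused whole. A call with a gripper value outside its range is refused whole. The fingers move at their own pace and stop on an object; "squeeze" is the grip in N (left out, the last holds). Time passes only in rows, so rows that do not move let the fingers close. It gives the time, the measured TCP pose, the force, the opening and the grip force at its end, in the units of the state.
- ctrl.read_state(): the state, without advancing time (a new reading comes with each control period).
- ctrl.capture(name): name is "scene" or "top" or "wrist"; returns the picture (480x640x3 uint8, red, green, blue); there is no depth.
- ctrl.calibration(name): a dict with "vfov" (degrees; the focal length in pixels is half the picture's height over the tangent of half this angle, whatever the lens; pixels are square), "cx", "cy" (the principal point, pixels), "R" (3x3) and "t" (3): a world point X has camera coordinates R X + t. Camera axes: x right, y down, z forward; pixel columns grow to the right and rows downward; lengths in mm; the calibration is good to about 2 mm. A picture is of the moment at which its call begins: read the wrist's pose just before it. calibration takes no time and is no camera call; for the wrist camera it gives the pose at the moment of the call.
- ctrl.sign_off(): hands the job in; it is judged then, once.
Trained networks look in the newest picture that a camera, given by its name, has taken for a name from the list of things; names that differ only in an ending like _2 or _b are one class to them, and where a whole thing is asked for, a point or a joint stands for the part that bears it (a point fixed in the world has none). Each returns a list of dicts, best first, with "p" (0 to 1); they miss things now and then, are a little off and sometimes report something else, mostly with a low value. They report only what shows in the picture. A call takes as long as a camera call. They do not tell look-alikes from the thing itself.
- ctrl.trace(camera, thing): "region" (480x640 bool, what is visible of it) and "location" ([row, column] in pixels, amid what is visible of it).
The state is a dict: "time": time; "qpos": joint angles; "qvel": joint speeds; "joint_efforts": joint torques, N m; "tcp_pos": TCP position; "eef_rot": TCP orientation; "force": force on the tool from outside, world axes, zero at the start; "wrist_torque": the same for the moment, N m; "grip_width": finger opening in mm; "grip_force": force on a finger pad.
Only numpy, scipy, OpenCV 4.12 (cv2) and the standard library are available. Lean on these libraries where they do the work, as an engineer would, in place of code of your own. Each camera call takes 0.05 s, during which the arm holds its last target. There are 200 camera calls.

## Working session

There is one attempt and no reset: what is moved stays moved. The work goes in short steps, Python scripts to look and compute and a tool call to move; the robot and the scene stay as the last step left them, time stands still between calls to the robot, and variables do not carry over. Pictures are saved under pics/ and viewed, at most 14 in all, crops included, and the job is handed in when it is done.

Besides the shell and the picture viewer there is one more tool, called after ">>>" as name(argument=value, ...), one argument or row to a line, values as JSON. carry_out: Moves the arm, as the interface text tells. Its arguments: {"type":"object","properties":{"targets":{"type":"array"},"squeeze":{"type":"number"}},"required":["targets"]}

```bash
mkdir -p pics; cat > h.py <<'E'
import numpy as np, cv2
from workcell import ctrl
def cal(n):
    c=ctrl.calibration(n); f=240/np.tan(np.radians(c['vfov'])/2)
    return f,c['cx'],c['cy'],np.array(c['R']),np.array(c['t'])
def ray(n,rc,z,c=None):
    f,cx,cy,R,t=c or cal(n); C=-R.T@t
    d=R.T@np.array([(rc[1]-cx)/f,(rc[0]-cy)/f,1]); return C+d*(z-C[2])/d[2]
def proj(n,X,c=None):
    f,cx,cy,R,t=c or cal(n); p=R@np.array(X,float)+t
    return np.array([cy+f*p[1]/p[2],cx+f*p[0]/p[2]])
def save(n,name):
    im=np.array(ctrl.capture(n)); cv2.imwrite(f'pics/{name}.png',im[:,:,::-1]); return im
E
python3 - <<'E'
from h import *
for n in('scene','top'):
    save(n,n+'0'); c=cal(n); print(n,c[0],c[1:3],-c[3].T@c[4], c[3][2])
E
```

```text
scene 610.548289332775 (316.38989111857103, 246.01346621509728) [1336.82485452  386.72798638 1468.02963353] [-0.50379342 -0.28755437 -0.81455796]
top 577.0535188575308 (320.79442071358477, 241.12211077015095) [ 277.85588106  -46.51882579 1489.53668227] [ 0.20631374 -0.02387057 -0.97819468]
```

View pics/scene0.png

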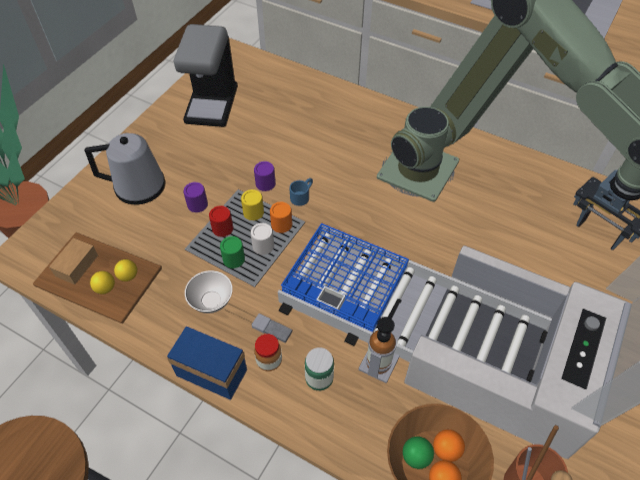

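View pics/top0.png

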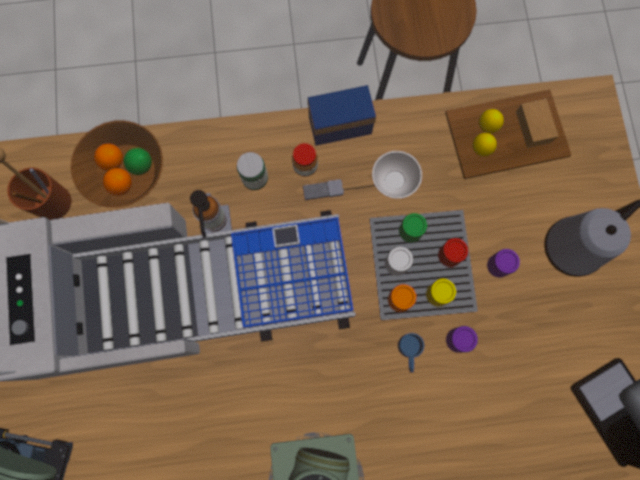

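```bash
python3 - <<'E'
from h import *
print(ctrl.read_state())
for n in('top','scene'):
    for th,z in [('tumbler1',78),('rack',76),('cup',76),('mat',6),('cap_top',224),('spout',195),('pump_bottle',100),('washer',50)]:
        for d in ctrl.trace(n,th)[:7]:
            if d['p']<.3: continue
            rg=d['region'];r,c=np.nonzero(rg)
            print(n,th,round(d['p'],2),np.round(d['location']),'->',np.round(ray(n,d['location'],z)[:2]),'bbox',r.min(),r.max(),c.min(),c.max(),rg.sum())
            if th in('rack','mat') and n=='top':
                b=cv2.boxPoints(cv2.minAreaRect(np.c_[c,r].astype(np.float32)))
                for p in b: print('   ',np.round(p),np.round(ray(n,p[::-1],z)[:2]))
E
```

```text
{'time': 0.1, 'qpos': array([ 7.13910884e+01,  1.83470889e+01,  8.96976764e+01, -6.94582278e-04,
        7.20429768e+01, -1.14521341e+00]), 'qvel': array([-0.01117424, -0.08786639, -0.13147049,  0.04016264, -0.05474565,
       -0.09488255]), 'joint_efforts': array([-7.04877566e-04, -4.13334990e+01, -2.32509077e+01,  7.27936439e-02,
        4.22110304e-02, -7.91118782e-05]), 'tcp_pos': array([172.4538778 , 548.20159729, 291.52495462]), 'eef_rot': array([-1.79912262e+02, -1.09336228e-03,  1.62536516e+02]), 'force': array([-0.60934655, -0.21084463, -0.36066182]), 'wrist_torque': array([-0.0110959 , -0.0177199 , -0.00073292]), 'grip_force': 0.0, 'grip_width': 91.1512186000956}
top tumbler1 0.85 [339. 460.] -> [ 297. -387.] bbox 326 352 445 476 685
top tumbler1 0.77 [254. 452.] -> [ 505. -402.] bbox 238 266 438 467 650
top tumbler1 0.75 [262. 400.] -> [ 499. -271.] bbox 247 275 384 412 630
top tumbler1 0.72 [226. 411.] -> [ 588. -311.] bbox 213 242 399 425 611
top tumbler1 0.69 [293. 436.] -> [ 413. -347.] bbox 279 306 425 455 668
top tumbler1 0.64 [298. 401.] -> [ 411. -260.] bbox 285 31
[... 1462 characters left out ...]
ne rack 0.74 [236. 260.] -> [ 524. -263.] bbox 225 254 252 272 541
scene rack 0.73 [283. 343.] -> [546.  18.] bbox 224 330 281 407 4867
scene rack 0.57 [325. 392.] -> [597. 185.] bbox 300 333 377 399 337
scene cup 0.7 [281. 341.] -> [544.  11.] bbox 225 331 281 408 5363
scene mat 0.7 [246. 243.] -> [ 539. -318.] bbox 190 285 185 303 3602
scene cap_top 0.69 [324. 389.] -> [676. 202.] bbox 299 333 377 400 322
scene cap_top 0.48 [236. 260.] -> [ 612. -193.] bbox 224 254 251 272 566
scene spout 0.83 [322. 385.] -> [661. 186.] bbox 300 333 378 399 271
scene pump_bottle 0.56 [352. 382.] -> [688. 201.] bbox 300 382 359 399 1657
scene washer 0.78 [335. 507.] -> [463. 454.] bbox 232 459 277 639 41629
```

```bash
cat >> h.py <<'E'
from scipy.optimize import minimize
def hull(n,P,c):
    q=np.array([proj(n,p,c)[::-1] for p in P],np.float32); return cv2.convexHull(q)[:,0]
def ext(pts,K=24):
    a=np.arange(K)*2*np.pi/K; return (pts@np.c_[np.cos(a),np.sin(a)].T).max(0)
def fit(masks,model,x0):
    # masks: {cam: hullpoints}; compare support functions
    cs={n:cal(n) for n in masks}
    e={n:ext(m) for n,m in masks.items()}
    f=lambda x:sum(np.abs(ext(hull(n,model(x),cs[n]))-e[n]).clip(0,4).mean() for n in masks)
    r=minimize(f,x0,method='Nelder-Mead',options=dict(xatol=.05,fatol=1e-4,maxiter=800,initial_simplex=np.array([x0]+[np.array(x0)+np.eye(len(x0))[i]*(15 if i<2 else 3) for i in range(len(x0))])))
    return r.x,r.fun
A=np.linspace(0,2*np.pi,24,endpoint=False)
def cyl(x,z0,h=72,r=32): return [(x[0]+r*np.cos(a),x[1]+r*np.sin(a),z) for a in A for z in(z0,z0+h)]
def rot(d): d=np.radians(d); return np.array([[np.cos(d),-np.sin(d)],[np.sin(d),np.cos(d)]])
def box(x): return [(*(x[:2]+rot(x[2])@[sx*119,sy*137]),z) for sx in(-1,1) for sy in(-1,1) for z in(56,76)]
def mp(m):
    r,c=np.nonzero(m); return np.c_[c,r].astype(np.float32)
def bluemask(n,im,c0):
    hsv=cv2.cvtColor(im,cv2.COLOR_RGB2HSV); m=cv2.inRange(hsv,(105,150,90),(122,255,255))
    m=cv2.morphologyEx(m,cv2.MORPH_CLOSE,np.ones((7,7)))
    k,l,s,ce=cv2.connectedComponentsWithStats(m); i=1+np.argmax(s[1:,4]); return l==i
def near(rc,want=None): pass
E
python3 - <<'E'
from h import *
ims={n:cv2.imread(f'pics/{n}0.png')[:,:,::-1].copy() for n in('top','scene')}
bm={n:mp(bluemask(n,ims[n],0)) for n in ims}
for n in bm: print(n,bm[n].min(0),bm[n].max(0),len(bm[n]))
print('rack both',fit(bm,box,[505,0,2.5]))
for n in bm: print(n,fit({n:bm[n]},box,[505,0,2.5]))
T={'top':ctrl.trace('top','tumbler1'),'scene':ctrl.trace('scene','tumbler1')}
pts={n:[(mp(d['region']),ims[n][d['region']].mean(0)) for d in T[n] if d['p']>.3] for n in T}
for t,col in pts['top']:
    x0=ray('top',t.mean(0)[::-1],60)[:2]
    best=min(pts['scene'],key=lambda s:np.linalg.norm(ray('scene',s[0].mean(0)[::-1],45)[:2]-x0))
    print(col.round(),best[1].round(),fit({'top':t,'scene':best[0]},lambda x:cyl(x,6),list(x0)))
im=ims['top'][150:350,170:500]; cv2.imwrite('pics/c1.png',cv2.resize(im,None,fx=2.4,fy=2.4,interpolation=cv2.INTER_CUBIC)[:,:,::-1])
E
```

```text
top [231. 228.] [351. 326.] 2932
scene [282. 224.] [407. 330.] 7101
rack both (array([514.35433138,   2.30054467,   2.47584135]), np.float64(3.4231236087679644))
top (array([514.23494079,  -1.7940934 ,   2.4796028 ]), np.float64(1.8927977689887319))
scene (array([511.68661351,   4.99286886,   2.11400588]), np.float64(1.1143831961265793))
[ 88.  47. 107.] [ 85.  47. 108.] (array([ 295.99260627, -395.14023809]), np.float64(2.086232068421078))
[121.  31.  23.] [123.  34.  32.] (array([ 515.04307532, -408.1720031 ]), np.float64(1.4466826720724282))
[146. 143. 144.] [159. 156. 155.] (array([ 508.1847164 , -269.60610857]), np.float64(1.5331330222154629))
[39. 98. 50.] [ 44. 104.  61.] (array([ 591.92095689, -314.79400308]), np.float64(1.5125603677399952))
[146. 134.  10.] [159. 140.  45.] (array([ 416.65441681, -362.95449062]), np.float64(1.2353104291983943))
[156.  83.   9.] [166.  89.  35.] (array([ 414.38856962, -264.11955817]), np.float64(1.7162339395601864))
[ 84.  44. 103.] [ 87.  49. 106.] (array([ 474.1551037 , -531.31166341]), np.float64(2.507252049418976))
```

View pics/c1.png

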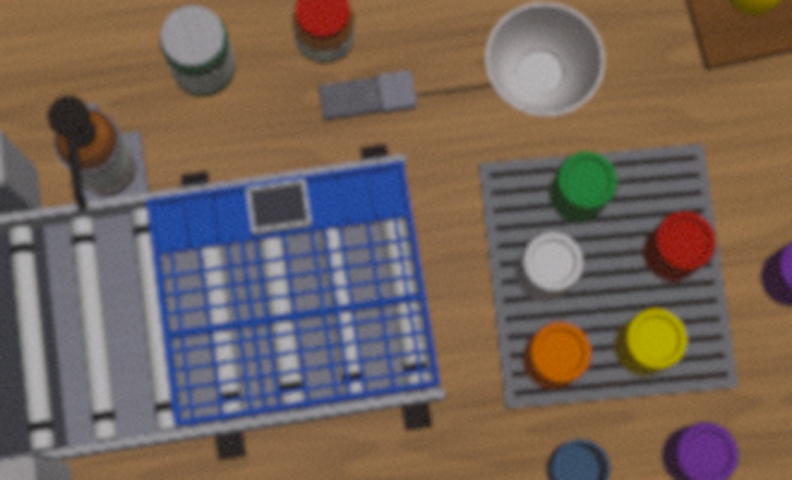

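>>> carry_out(
  targets=[
    [[0.068, -0.144, 0.01], [0, 0, -0.051], 0.92],
    [[0.068, -0.144, 0.01], [0, 0, -0.051], 0.92],
    [[0.068, -0.144, 0.01], [0, 0, -0.051], 0.92],
    [[0.068, -0.144, 0.01], [0, 0, -0.051], 0.92],
    [[0.068, -0.144, 0.01], [0, 0, -0.051], 0.92],
    [[0.068, -0.144, 0.01], [0, 0, -0.051], 0.92],
    [[0.068, -0.144, 0.01], [0, 0, -0.051], 0.92],
    [[0.068, -0.144, 0.01], [0, 0, -0.051], 0.92],
    [[0.068, -0.144, 0.01], [0, 0, -0.051], 0.92],
    [[0.068, -0.144, 0.01], [0, 0, -0.051], 0.92],
    [[0.068, -0.144, 0.01], [0, 0, -0.051], 0.92],
    [[0.068, -0.144, 0.01], [0, 0, -0.051], 0.92],
  ],
)

```text
time: 2.0
tcp_pos: [376.8, 114.6, 322.8]
eef_rot: [179.9, -0.0, 92.1]
force: [1.1, 0.6, 0.5]
grip_width: 83.7
grip_force: 0.0
```

>>> carry_out(
  targets=[
    [[0.068, -0.144, 0.01], [0, 0, 0], 0.92],
    [[0.068, -0.144, 0.01], [0, 0, 0], 0.92],
    [[0.068, -0.144, 0.01], [0, 0, 0], 0.92],
    [[0, 0, 0], [0, 0, 0], 0.92],
    [[0, 0, 0], [0, 0, 0], 0.92],
    [[0, 0, 0], [0, 0, 0], 0.92],
  ],
)

```text
time: 2.5
tcp_pos: [427.2, 8.7, 329.6]
eef_rot: [-180.0, -0.0, 92.4]
force: [-0.1, 0.6, 0.8]
grip_width: 84.0
grip_force: 0.0
```

```bash
python3 - <<'E'
from h import *
s=ctrl.read_state();print(s['time'],s['tcp_pos'],s['eef_rot'],s['grip_width'])
save('wrist','w1'); c=cal('wrist');print(c[0],c[1:3],-c[3].T@c[4],c[3])
for n in('top','scene'): save(n,n+'1')
M={n:mp(ctrl.trace(n,'cup')[0]['region']) for n in('top','scene')}
for n in M: print(M[n].min(0),M[n].max(0))
E
```

```text
2.5 [427.21533843   8.66986898 329.61051332] [-1.79963489e+02 -3.82719560e-02  9.23572363e+01] 83.96574791402305
344.1499282534113 (316.3764735519796, 246.2409506001879) [425.04415374  74.04430994 423.45164895] [[ 9.99097380e-01  4.24727164e-02 -7.02832672e-04]
 [ 4.14679938e-02 -9.71608486e-01  2.32932085e-01]
 [ 9.21038022e-03 -2.32750981e-01 -9.72492750e-01]]
[231. 217.] [352. 325.]
[282. 224.] [407. 331.]
```

View pics/w1.png

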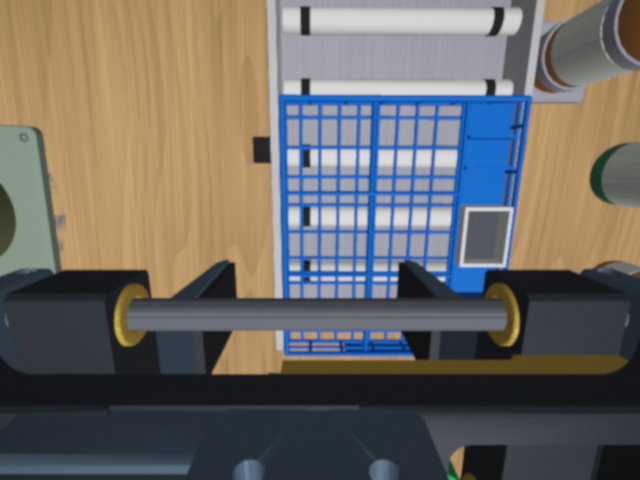

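```bash
python3 - <<'E'
from h import *
g=lambda c,r,z:ray('wrist',[r,c],z)[:2].round(1)
print('lead corners',g(281,97,76),g(531,97,76)); print('cup',g(463,207,76),g(514,207,76),g(509,267,76),g(459,265,76))
print('rear corner floor/wall',g(285,355,76))
im=cv2.imread('pics/w1.png')[:,:,::-1].copy()
M={n:mp(d[0]['region']) for n in('top','scene') if (d:=ctrl.trace(n,'cup'))}
print('both',fit(M,box,[510,0,2.5]))
for n in M: print(n,fit({n:M[n]},box,[510,0,2.5]))
for d in ctrl.trace('wrist','cup')[:1]: print(d['p'],mp(d['region']).min(0),mp(d['region']).max(0))
E
```

```text
lead corners [389.  133.9] [624.  144.3]
cup [575.   38.4] [626.5  40.7] [632.5 -22.4] [579.5 -22.5]
rear corner floor/wall [ 399. -136.]
both (array([511.26480261,   6.29916205,   1.68250784]), np.float64(3.006280276875811))
top (array([509.07545727,   4.83507291,   2.21486865]), np.float64(1.6409864948173916))
scene (array([512.91891355,   7.32013489,   1.94082559]), np.float64(1.0741566680017307))
0.87 [279.  95.] [531. 357.]
```

>>> carry_out(
  targets=[
    [[0.029, -0.163, 0], [0, 0, 0], 0.92],
    [[0.029, -0.163, 0], [0, 0, 0], 0.92],
    [[0.029, -0.163, 0], [0, 0, 0], 0.92],
    [[0.029, -0.163, 0], [0, 0, 0], 0.92],
    [[0.029, -0.163, 0], [0, 0, 0], 0.92],
    [[0.029, -0.163, 0], [0, 0, 0], 0.92],
    [[0.029, -0.163, 0], [0, 0, 0], 0.92],
    [[0.029, -0.163, 0], [0, 0, 0], 0.92],
    [[0.029, -0.163, 0], [0, 0, 0], 0.92],
    [[0.029, -0.163, 0], [0, 0, 0], 0.92],
    [[0, 0, 0], [0, 0, 0], 0.92],
    [[0, 0, 0], [0, 0, 0], 0.92],
  ],
)

```text
time: 3.9
tcp_pos: [500.1, -400.5, 328.3]
eef_rot: [-179.9, -0.1, 92.3]
force: [0.2, 0.6, 0.3]
grip_width: 83.9
grip_force: 0.0
```

```bash
cat >> h.py <<'E'
def tumblers(z0=6):
    im=np.array(ctrl.capture('wrist')); c=cal('wrist'); out=[]
    for d in ctrl.trace('wrist','tumbler1'):
        if d['p']<.3: continue
        m=d['region']; col=im[m].mean(0); p=mp(m)
        x0=ray('wrist',p.mean(0)[::-1],50,c)[:2]
        x,e=fit({'wrist':p},lambda x:cyl(x,z0),list(x0))
        out.append((col.round(),x.round(1),round(e,2),p.min(0),p.max(0)))
    return im,out
E
python3 - <<'E'
from h import *
print(ctrl.read_state()['tcp_pos'])
im,o=tumblers(); cv2.imwrite('pics/w2.png',im[:,:,::-1])
for x in o: print(*x)
E
```

```text
[ 500.11568737 -400.47218975  328.32383236]
[203. 192.   7.] [ 418.6 -361.2] 0.27 [203. 156.] [276. 221.]
[ 29. 152.  79.] [ 591.1 -315.6] 0.45 [370. 116.] [446. 182.]
[208. 128.   5.] [ 415.5 -262.3] 0.7 [197.  44.] [273. 125.]
[114.  54. 147.] [ 301.8 -395.2] 1.39 [ 89. 183.] [176. 247.]
[137.  67. 177.] [ 475.4 -525. ] 2.24 [261. 331.] [316. 367.]
[180.  25.  15.] [ 515.4 -407.8] 0.57 [300. 202.] [361. 268.]
[205. 205. 206.] [ 509.3 -267.5] 0.35 [298.  55.] [366. 134.]
```

View pics/w2.png

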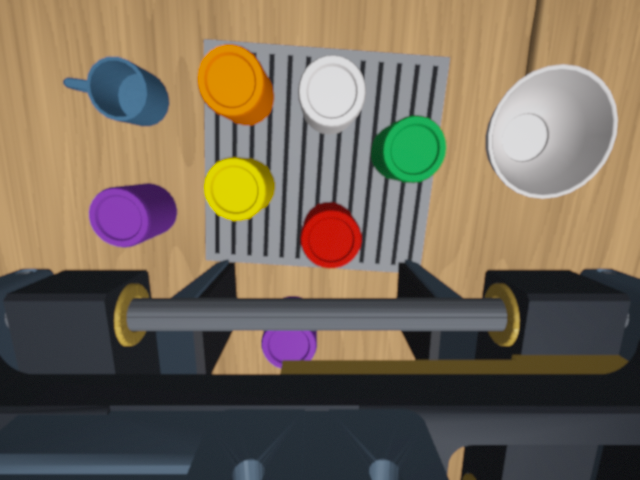

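>>> carry_out(
  targets=[
    [[0.01, -0.005, -0.137], [0, 0, 0], 0.92],
    [[0.01, -0.005, -0.137], [0, 0, 0], 0.92],
    [[0.01, -0.005, -0.137], [0, 0, 0], 0.92],
    [[0.01, -0.005, -0.137], [0, 0, 0], 0.92],
    [[0.01, -0.005, -0.137], [0, 0, 0], 0.92],
    [[0.01, -0.005, -0.137], [0, 0, 0], 0.92],
    [[0, 0, 0], [0, 0, 0], 0.92],
    [[0, 0, 0], [0, 0, 0], 0.92],
  ],
)

```text
time: 4.67
tcp_pos: [514.8, -404.5, 123.7]
eef_rot: [-179.9, -0.1, 92.5]
force: [1.1, -1.4, 0.1]
grip_width: 84.1
grip_force: 0.0
```

>>> carry_out(
  targets=[
    [[0, 0, 0], [0, 0, 0], 0.5],
    [[0, 0, 0], [0, 0, 0], 0.5],
    [[0, 0, 0], [0, 0, 0], 0.5],
    [[0, 0, 0], [0, 0, 0], 0.5],
    [[0, 0, 0], [0, 0, 0], 0.5],
    [[0, 0, 0], [0, 0, 0], 0.5],
  ],
  squeeze=25,
)

```text
time: 5.17
tcp_pos: [515.7, -406.9, 126.9]
eef_rot: [179.8, 0.1, 92.4]
force: [-0.4, 2.1, 6.7]
grip_width: 63.7
grip_force: 25.0
```

>>> carry_out(
  targets=[
    [[0, 0, 0.1], [0, 0, 0], 0.5],
    [[0, 0, 0.15], [0, 0, 0], 0.5],
    [[0, 0, 0.15], [0, 0, 0], 0.5],
    [[0, 0, 0.15], [0, 0, 0], 0.5],
    [[-0.016, 0.153, 0], [0, 0, 0], 0.5],
    [[-0.016, 0.153, 0], [0, 0, 0], 0.5],
    [[-0.016, 0.153, 0], [0, 0, 0], 0.5],
    [[-0.016, 0.153, 0], [0, 0, 0], 0.5],
    [[-0.016, 0.153, 0], [0, 0, 0], 0.5],
    [[-0.016, 0.153, 0], [0, 0, 0], 0.5],
    [[-0.016, 0.153, 0], [0, 0, 0], 0.5],
    [[-0.016, 0.153, 0], [0, 0, 0], 0.5],
  ],
)

```text
time: 6.17
tcp_pos: [482.3, -98.9, 262.4]
eef_rot: [179.9, 0.0, 92.4]
force: [1.4, 0.4, -0.8]
grip_width: 63.4
grip_force: 25.0
```

>>> carry_out(
  targets=[
    [[-0.016, 0.153, 0], [0, 0, 0], 0.5],
    [[-0.016, 0.153, 0], [0, 0, 0], 0.5],
    [[-0.016, 0.153, 0], [0, 0, 0], 0.5],
    [[-0.016, 0.153, 0], [0, 0, 0], 0.5],
    [[0, 0.15, 0], [0, 0, 0], 0.5],
    [[0, 0, 0], [0, 0, 0], 0.5],
    [[0, 0, 0], [0, 0, 0], 0.5],
    [[0, 0, 0], [0, 0, 0], 0.5],
  ],
)

```text
time: 6.83
tcp_pos: [466.9, 89.8, 262.1]
eef_rot: [180.0, 0.0, 92.4]
force: [-0.1, -0.3, -1.4]
grip_width: 63.2
grip_force: 25.0
```

```bash
python3 - <<'E'
from h import *
s=ctrl.read_state();print(s['tcp_pos'],s['eef_rot'],s['grip_width'],s['grip_force'])
save('wrist','w3')
E
```

```text
[466.90943613  89.76306673 262.07044018] [1.79971206e+02 3.11180783e-02 9.24459822e+01] 63.186030870842345 24.99788135290146
```

View pics/w3.png

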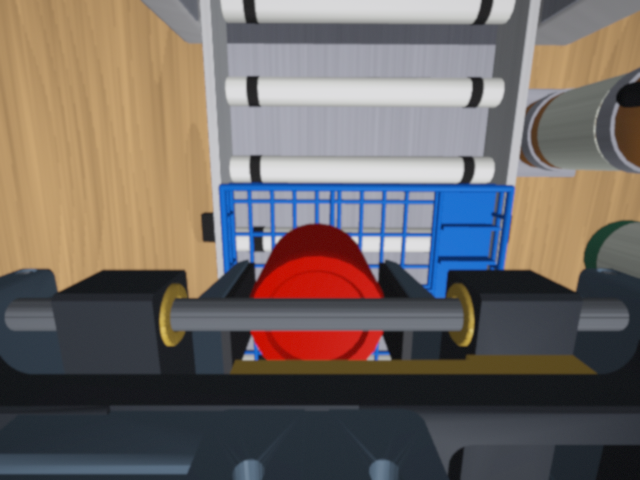

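>>> carry_out(
  targets=[
    [[-0.004, 0, -0.1], [0, 0, 0], 0.5],
    [[-0.004, 0, -0.1], [0, 0, 0], 0.5],
    [[0, 0, -0.1], [0, 0, 0], 0.5],
    [[0, 0, -0.05], [0, 0, 0], 0.5],
    [[0, 0, -0.01], [0, 0, 0], 0.5],
    [[0, 0, 0], [0, 0, 0], 0.5],
    [[0, 0, 0], [0, 0, 0], 0.5],
  ],
)

```text
time: 7.47
tcp_pos: [465.2, 88.4, 173.9]
eef_rot: [180.0, -0.0, 92.2]
force: [-4.7, -0.2, 14.8]
grip_width: 63.7
grip_force: 25.0
```

```bash
python3 - <<'E'
from h import *
s=ctrl.read_state();print(s['tcp_pos'],s['force'],s['grip_width'],s['grip_force'])
save('scene','s3')
g=lambda c,r,z:ray('wrist',[r,c],z)[:2].round(1)
im=save('wrist','w3b')[:,:,::-1]
sc=cv2.imread('pics/s3.png')[200:340,260:420]
cv2.imwrite('pics/c3.png',np.hstack([cv2.resize(im,(400,300)),cv2.resize(sc,(343,300))]))
E
```

```text
[465.19130078  88.38767262 173.89359319] [-4.66861707 -0.16191607 14.79381712] 63.65240963352366 25.004961490631104
```

View pics/c3.png

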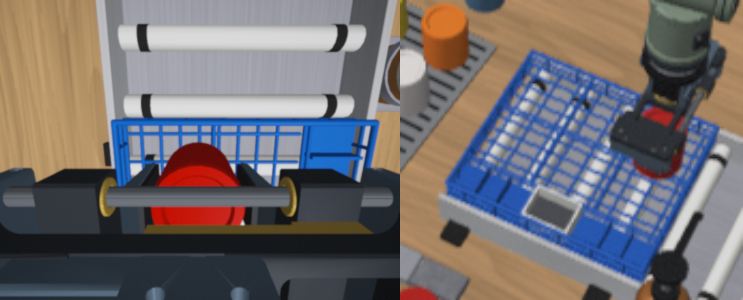

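>>> carry_out(
  targets=[
    [[0, 0, 0], [0, 0, 0], 0.78],
    [[0, 0, 0], [0, 0, 0], 0.78],
    [[0, 0, 0], [0, 0, 0], 0.78],
    [[0, 0, 0], [0, 0, 0], 0.78],
  ],
)

```text
time: 7.9
tcp_pos: [465.1, 89.2, 171.6]
eef_rot: [-180.0, 0.0, 92.3]
force: [0.1, 0.5, -0.5]
grip_width: 71.0
grip_force: 0.2
```

>>> carry_out(
  targets=[
    [[0, 0, 0.1], [0, 0, 0], 0.78],
    [[0, 0, 0.15], [0, 0, 0], 0.78],
    [[0, 0, 0.15], [0, 0, 0], 0.78],
    [[0, 0, 0.0], [0, 0, 0], 0.92],
    [[0, -0.15, 0.0], [0, 0, 0], 0.92],
    [[0, -0.15, 0.0], [0, 0, 0], 0.92],
    [[0, 0, 0.0], [0, 0, 0], 0.92],
    [[0, 0, 0.0], [0, 0, 0], 0.92],
  ],
)

```text
time: 8.57
tcp_pos: [465.0, 13.5, 271.5]
eef_rot: [180.0, -0.0, 92.2]
force: [-0.8, 0.1, 0.2]
grip_width: 83.9
grip_force: 0.0
```

```bash
python3 - <<'E'
from h import *
s=ctrl.read_state();print(s['time'],s['tcp_pos'],s['force'])
im,o=tumblers(48); cv2.imwrite('pics/w4.png',im[:,:,::-1])
for x in o: print(*x)
ctrl.capture('wrist')
d=ctrl.trace('wrist','cup')[0]; print(d['p'],mp(d['region']).min(0),mp(d['region']).max(0))
E
```

```text
8.5667 [465.0494697   13.54592556 271.49383111] [-0.82326659  0.05425995  0.24545367]
[174.  20.  12.] [410.8  80.4] 2.94 [207. 113.] [329. 206.]
0.97 [222.  86.] [527. 373.]
```

View pics/w4.png

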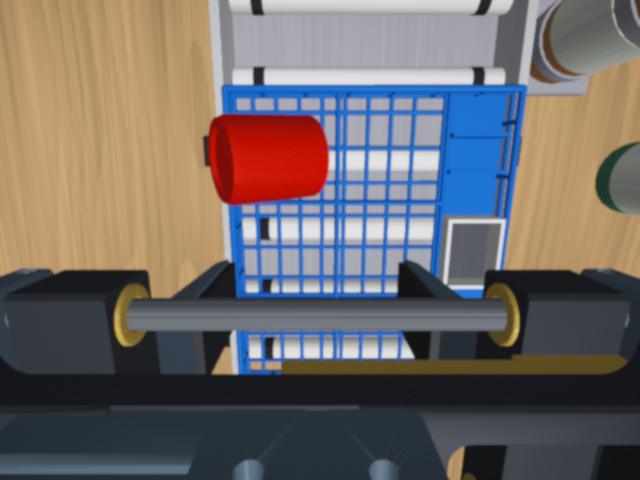

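```bash
python3 - <<'E'
from h import *
a=save('scene','s4')[195:345,255:425]; b=save('top','t4')[200:340,215:365]
cv2.imwrite('pics/c4.png',np.hstack([cv2.resize(a,(453,400),interpolation=2),cv2.resize(b,(345,400),interpolation=2)])[:,:,::-1])
c=cal('wrist')
for z in(76,100,120): print(z,ray('wrist',[160,210],z)[:2].round(),ray('wrist',[158,328],z)[:2].round(),ray('wrist',[113,300],z)[:2].round(),ray('wrist',[206,230],z)[:2].round())
print(ray('wrist',[87,222],76)[:2],ray('wrist',[87,527],76)[:2])
M={}
for n in('top','scene','wrist'):
    if n=='wrist': ctrl.capture(n)
    for d in ctrl.trace(n,'tumbler1'):
        im={'top':'t4','scene':'s4','wrist':'w4'}[n]; im=cv2.imread(f'pics/{im}.png'); m=d['region']; col=im[m].mean(0)
        if col[2]>100 and col[1]<60 and col[0]<60: M[n]=mp(m); print(n,d['p'],M[n].min(0),M[n].max(0)); break
def tc(x):
    th,ph=np.radians(x[3]),np.radians(x[4]); ax=np.array([np.cos(th)*np.cos(ph),np.cos(th)*np.sin(ph),np.sin(th)])
    u=np.cross(ax,[0,0,1]);u/=np.linalg.norm(u);v=np.cross(ax,u); C=np.array(x[:3])
    return [C+s*36*ax+32*(np.cos(a)*u+np.sin(a)*v) for a in A for s in(-1,1)]
for k in(-30,-10,10,30):
  f=fit(M,tc,[450,88,95,k,2]); print(f[0].round(1),f[1])
E
```

```text
76 [376.  80.] [472.  86.] [448. 119.] [392.  43.]
100 [383.  80.] [471.  85.] [450. 116.] [398.  46.]
120 [389.  80.] [471.  85.] [451. 113.] [403.  49.]
[387.02114791 135.50577006] [624.19095132 145.75294994]
top 0.89 [253. 289.] [267. 320.]
scene 0.73 [371. 241.] [400. 273.]
wrist 0.88 [209. 117.] [330. 208.]
[425.4  80.5  89.8 -32.7   6.1] 4.578793180319962
[424.6  80.7  87.7 -17.9   5.6] 5.641672266122806
[424.8  80.8  93.2  33.6  -2.7] 6.665890002480442
[435.1  87.3 108.5  12.1  13.8] 7.2359102036924625
```

View pics/c4.png

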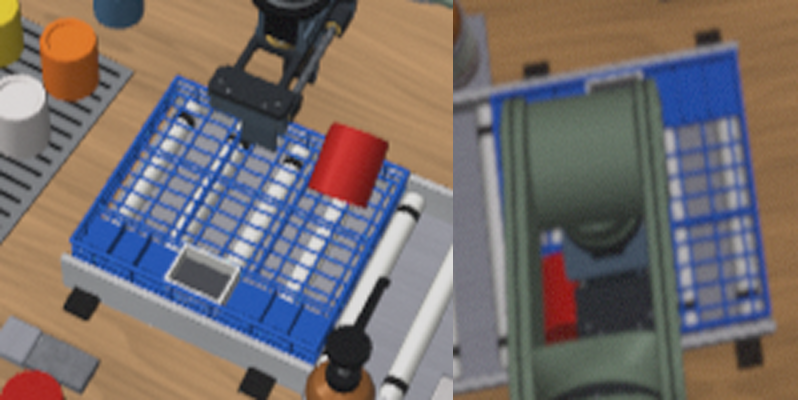

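>>> carry_out(
  targets=[
    [[0, 0.0225, 0], [0, 0, -0.06], 1],
    [[0, 0.0225, 0], [0, 0, -0.06], 1],
    [[0, 0.0225, 0], [0, 0, -0.06], 1],
    [[0, 0.0225, 0], [0, 0, -0.06], 1],
    [[0, 0.0225, 0], [0, 0, -0.06], 1],
    [[0, 0.0225, 0], [0, 0, -0.06], 1],
    [[0, 0.0225, 0], [0, 0, -0.06], 1],
    [[0, 0.0225, 0], [0, 0, -0.06], 1],
    [[0, 0.0225, 0], [0, 0, -0.06], 1],
    [[0, 0.0225, 0], [0, 0, -0.06], 1],
    [[0, 0.0225, 0], [0, 0, -0.06], 1],
    [[0, 0.0225, 0], [0, 0, -0.06], 1],
  ],
)

```text
time: 10.07
tcp_pos: [465.0, 83.0, 271.8]
eef_rot: [180.0, -0.0, 9.6]
force: [0.1, -0.4, 0.3]
grip_width: 91.2
grip_force: 0.0
```

>>> carry_out(
  targets=[
    [[0, 0, 0], [0, 0, -0.06], 1],
    [[0, 0, 0], [0, 0.056, 0], 1],
    [[0, 0, 0], [0, 0.056, 0], 1],
    [[0, 0, 0], [0, 0.056, 0], 1],
    [[0, 0, 0], [0, 0.056, 0], 1],
    [[0, 0, 0], [0, 0.056, 0], 1],
    [[0, 0, 0], [0, 0.056, 0], 1],
    [[0, 0, 0], [0, 0.056, 0], 1],
    [[0, 0, 0], [0, 0, 0], 1],
    [[0, 0, 0], [0, 0, 0], 1],
  ],
)

```text
time: 10.9
tcp_pos: [465.6, 82.6, 270.5]
eef_rot: [-177.0, 44.8, 4.3]
force: [0.0, 0.3, 0.5]
grip_width: 91.2
grip_force: 0.0
```

```bash
python3 - <<'E'
from h import *
s=ctrl.read_state();print(s['time'],s['tcp_pos'],s['eef_rot'],s['qpos'].round(1),s['grip_width'])
a=save('scene','s5')[150:350,255:425]; b=save('wrist','w5')
cv2.imwrite('pics/c5.png',np.hstack([cv2.resize(a,(340,400),interpolation=2),cv2.resize(b,(453,400),interpolation=2)])[:,:,::-1])
E
```

```text
10.9 [465.56671383  82.63215099 270.45438401] [-177.01675682   44.83697834    4.25764072] [  6.3  29.1  86.7   4.7 108.8  92.9] 91.18311861274502
```

View pics/c5.png

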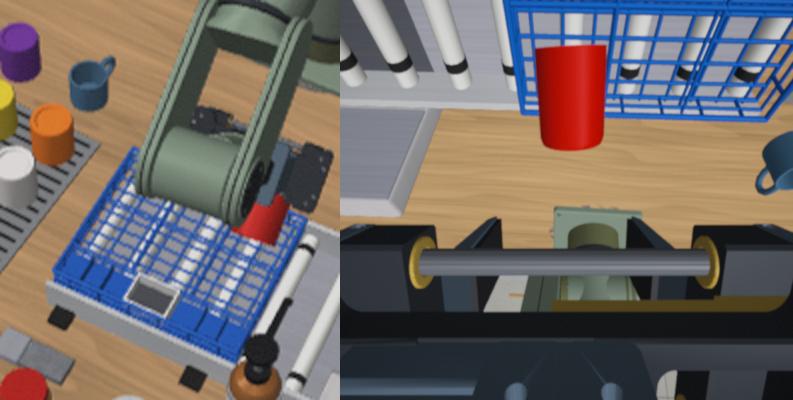

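```bash
cat >> h.py <<'E'
def tc(x):
    th,ph=np.radians(x[3]),np.radians(x[4]); ax=np.array([np.cos(th)*np.cos(ph),np.cos(th)*np.sin(ph),np.sin(th)])
    u=np.cross(ax,[0,0,1]);u/=np.linalg.norm(u);v=np.cross(ax,u); C=np.array(x[:3])
    return [C+s*36*ax+32*(np.cos(a)*u+np.sin(a)*v) for a in A for s in(-1,1)]
def red(n):
    im=np.array(ctrl.capture(n)); hsv=cv2.cvtColor(im,cv2.COLOR_RGB2HSV)
    for d in ctrl.trace(n,'tumbler1'):
        m=d['region']; col=im[m].mean(0)
        if col[0]>90 and col[1]<60 and col[2]<70: return mp(m)
E
python3 - <<'E'
from h import *
w4=cv2.imread('pics/w4.png')[:,:,::-1].copy()
m=red('wrist'); print(m.min(0),m.max(0))
for k in(-30,-10,10,30):
  f=fit({'wrist':m},tc,[425,81,92,k,4]); print(f[0].round(1),f[1])
E
```

```text
[274.  53.] [376. 181.]
[422.5  80.7  91.8 -26.9   5.6] 0.300932290629877
[422.5  80.6  91.8 -26.8   5.6] 0.3010131207883404
[422.4  78.4  90.4   3.3  10.7] 2.2635533622911788
[419.8  69.6  95.7  29.7   5.2] 2.8894729404599153
```

>>> carry_out(
  targets=[
    [[0, 0.004, -0.13], [0, 0, 0], 1],
    [[0, 0, -0.13], [0, 0, 0], 1],
    [[0, 0, -0.13], [0, 0, 0], 1],
    [[0, 0, -0.13], [0, 0, 0], 1],
    [[0, 0, -0.024], [0, 0, 0], 1],
    [[0, 0, 0], [0, 0, 0], 1],
    [[0, 0, 0], [0, 0, 0], 1],
  ],
)

```text
time: 11.68
tcp_pos: [463.8, 83.5, 139.0]
eef_rot: [-176.9, 45.1, 4.4]
force: [-2.9, -0.4, 8.8]
grip_width: 91.0
grip_force: 4.7
```

>>> carry_out(
  targets=[
    [[0, 0, 0], [0, 0, 0], 0.5],
    [[0, 0, 0], [0, 0, 0], 0.5],
    [[0, 0, 0], [0, 0, 0], 0.5],
    [[0, 0, 0], [0, 0, 0], 0.5],
    [[0, 0, 0], [0, 0, 0], 0.5],
    [[0, 0, 0], [0, 0, 0], 0.5],
  ],
  squeeze=30,
)

```text
time: 12.18
tcp_pos: [465.5, 83.4, 136.6]
eef_rot: [-177.0, 44.7, 4.3]
force: [1.5, 0.0, 4.0]
grip_width: 64.4
grip_force: 29.4
```

>>> carry_out(
  targets=[
    [[0, 0, 0.06], [0, 0, 0], 0.5],
    [[0, 0, 0.13], [0, 0, 0], 0.5],
    [[0, 0, 0.13], [0, 0, 0], 0.5],
    [[0, 0, 0.13], [0, 0, 0], 0.5],
    [[0, 0, 0.13], [0, 0, 0], 0.5],
    [[0, 0, 0], [0, 0, 0], 0.5],
  ],
)

```text
time: 12.68
tcp_pos: [466.4, 83.7, 285.9]
eef_rot: [-176.9, 44.3, 4.3]
force: [0.6, 0.1, -1.7]
grip_width: 64.0
grip_force: 29.4
```

>>> carry_out(
  targets=[
    [[0, -0.022, 0], [0.004, -0.06, 0], 0.5],
    [[0, -0.022, 0], [0.004, -0.06, 0], 0.5],
    [[0, -0.022, 0], [0.004, -0.06, 0], 0.5],
    [[0, -0.022, 0], [0.004, -0.06, 0], 0.5],
    [[0, -0.022, 0], [0.004, -0.06, 0], 0.5],
    [[0, -0.022, 0], [0.004, -0.06, 0], 0.5],
    [[0, -0.022, 0], [0.004, -0.06, 0], 0.5],
    [[0, -0.022, 0], [0.004, -0.06, 0], 0.5],
    [[0, -0.022, 0], [0.004, -0.06, 0], 0.5],
    [[0, -0.022, 0], [0.004, -0.06, 0], 0.5],
    [[0, -0.022, 0], [0.004, -0.06, 0], 0.5],
    [[0, -0.022, 0], [0.004, -0.06, 0], 0.5],
  ],
)

```text
time: 13.68
tcp_pos: [464.1, 17.0, 280.6]
eef_rot: [-177.7, -38.1, 4.3]
force: [0.8, 3.3, -2.5]
grip_width: 64.5
grip_force: 29.4
```

>>> carry_out(
  targets=[
    [[0, -0.022, 0], [0.004, -0.06, 0], 0.5],
    [[0, -0.022, 0], [0.004, -0.06, 0], 0.5],
    [[0, 0, 0], [0, 0, 0], 0.5],
    [[0, 0, 0], [0, 0, 0], 0.5],
  ],
)

```text
time: 14.02
tcp_pos: [465.6, 21.3, 280.5]
eef_rot: [-175.9, -43.0, 4.5]
force: [0.3, -0.0, -1.0]
grip_width: 64.7
grip_force: 29.4
```

```bash
python3 - <<'E'
from h import *
s=ctrl.read_state();print(s['time'],s['tcp_pos'],s['eef_rot'],s['qpos'].round(1),s['grip_width'],s['grip_force'])
m=red('wrist'); print(m.min(0),m.max(0))
for k in(30,60):
  f=fit({'wrist':m},tc,[518,0,256,k,4]); print(f[0].round(1),f[1])
E
```

```text
14.0167 [465.55902162  21.33214162 280.45809335] [-175.9496296   -42.97249977    4.45426912] [ -4.3  -3.1 128.7  39.6  15.8  45. ] 64.67623556005582 29.386359751224518
[237. 209.] [388. 359.]
[5.18e+02 1.00e-01 2.56e+02 3.10e+01 4.20e+00] 3.6667857526126895
[518.5  -1.1 255.7  63.1   3.7] 3.666741808909125
```

>>> carry_out(
  targets=[
    [[0.055, -0.032, 0], [0, 0, 0], 0.5],
    [[0.055, -0.032, 0], [0, 0, 0], 0.5],
    [[0.055, -0.032, -0.1], [0, 0, 0], 0.5],
    [[0, 0, -0.13], [0, 0, 0], 0.5],
    [[0, 0, -0.13], [0, 0, 0], 0.5],
    [[0, 0, -0.06], [0, 0, 0], 0.5],
    [[0, 0, 0], [0, 0, 0], 0.5],
    [[0, 0, 0], [0, 0, 0], 0.5],
  ],
)

```text
time: 14.78
tcp_pos: [505.7, 3.4, 221.8]
eef_rot: [-175.2, -43.4, 4.6]
force: [0.1, -0.9, -2.1]
grip_width: 64.2
grip_force: 29.4
```

```bash
cat >> h.py <<'E'
from scipy.spatial.transform import Rotation as Ro
def st():
    s=ctrl.read_state(); z=Ro.from_euler('xyz',s['eef_rot'],degrees=True).as_matrix()
    print('t',round(s['time'],2),'tcp',s['tcp_pos'].round(1),'rot',s['eef_rot'].round(1),'grasp',(s['tcp_pos']+60*z[:,2]).round(1),'q',s['qpos'].round(1),'F',s['force'].round(1),'w',round(s['grip_width'],1),round(s['grip_force'],1)); return s
E
python3 - <<'E'
from h import *
st()
m=red('scene'); print(m.min(0),m.max(0))
a=np.array(ctrl.capture('scene'))[150:350,255:455]; b=np.array(ctrl.capture('wrist'))
cv2.imwrite('pics/c6.png',np.hstack([cv2.resize(a,(400,400),interpolation=2),cv2.resize(b,(400,300),interpolation=2)[np.minimum(np.arange(400),299)]])[:,:,::-1])
E
```

```text
t 14.78 tcp [505.7   3.4 221.8] rot [-175.2  -43.4    4.6] grasp [546.3  11.6 178.4] q [ -7.5   6.3 130.3  83.8  13.1  -2.6] F [ 0.1 -0.9 -2.1] w 64.2 29.4
[329. 249.] [355. 274.]
```

View pics/c6.png

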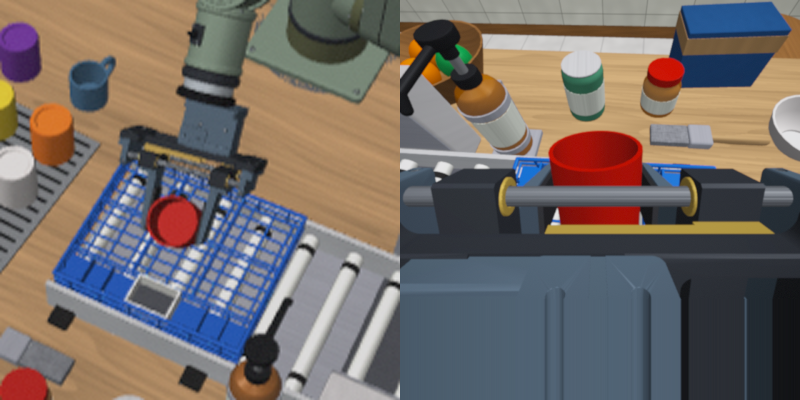

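>>> carry_out(
  targets=[
    [[0, 0, 0.1], [-0.004, 0.054, 0], 0.5],
    [[0, 0, 0.1], [-0.004, 0.054, 0], 0.5],
    [[0, 0, 0.1], [-0.004, 0.054, 0], 0.5],
    [[0, 0, 0], [-0.004, 0.054, 0], 0.5],
    [[0, 0, 0], [-0.004, 0.054, 0], 0.5],
    [[0, 0, 0], [-0.004, 0.054, 0], 0.5],
    [[0, 0, 0], [-0.004, 0.054, 0], 0.5],
    [[0, 0, 0], [0, 0, 0], 0.5],
    [[0, 0, 0], [0, 0, 0], 0.5],
  ],
)

```text
time: 15.73
tcp_pos: [512.5, 21.7, 247.8]
eef_rot: [-171.1, -20.4, 4.9]
force: [-0.6, 0.4, -1.8]
grip_width: 64.3
grip_force: 29.4
```

```bash
python3 -c "
from h import *
st()"
```

```text
t 15.73 tcp [512.5  21.7 247.8] rot [-171.1  -20.4    4.9] grasp [532.3  32.7 192.2] q [ -5.    8.4 113.2  18.7  41.3  66.2] F [-0.6  0.4 -1.8] w 64.3 29.4
```

```bash
cat >> h.py <<'E'
def RR(tx,yaw): return Ro.from_euler('x',tx,degrees=True)*Ro.from_euler('xyz',[180,0,yaw],degrees=True)
def plan(pos,R=None,grasp=False):
    s=st(); R0=Ro.from_euler('xyz',s['eef_rot'],degrees=True); R=R or R0
    pos=np.array(pos,float)
    if grasp: pos=pos-60*R.as_matrix()[:,2]
    d=pos-s['tcp_pos']; w=(R*R0.inv()).as_rotvec(); a=np.degrees(np.linalg.norm(w))
    n=int(max(np.ceil(np.linalg.norm(d)/40),np.ceil(a/6.9),1)); print('target tcp',pos.round(1),'d',d.round(1),'ang',a.round(1),'rows',n,'shift',(d/250/n).round(4),'turn',(w/2/n).round(4))
E
python3 -c "
from h import *
plan([530,-420,180],RR(-18,94),True)"
```

```text
t 15.73 tcp [512.5  21.7 247.8] rot [-171.1  -20.4    4.9] grasp [532.3  32.7 192.2] q [ -5.    8.4 113.2  18.7  41.3  66.2] F [-0.6  0.4 -1.8] w 64.3 29.4
target tcp [ 530.  -401.5  237.1] d [  17.5 -423.1  -10.7] ang 95.6 rows 14 shift [ 0.005  -0.1209 -0.0031] turn [-0.0235  0.013   0.0532]
```

>>> carry_out(
  targets=[
    [[0.0044, -0.106, 0], [-0.0206, 0.0114, 0.0466], 0.5],
    [[0.0044, -0.106, 0], [-0.0206, 0.0114, 0.0466], 0.5],
    [[0.0044, -0.106, 0], [-0.0206, 0.0114, 0.0466], 0.5],
    [[0.0044, -0.106, 0], [-0.0206, 0.0114, 0.0466], 0.5],
    [[0.0044, -0.106, 0], [-0.0206, 0.0114, 0.0466], 0.5],
    [[0.0044, -0.106, 0], [-0.0206, 0.0114, 0.0466], 0.5],
    [[0.0044, -0.106, 0], [-0.0206, 0.0114, 0.0466], 0.5],
    [[0.0044, -0.106, 0], [-0.0206, 0.0114, 0.0466], 0.5],
    [[0.0044, -0.106, 0], [-0.0206, 0.0114, 0.0466], 0.5],
    [[0.0044, -0.106, 0], [-0.0206, 0.0114, 0.0466], 0.5],
    [[0.0044, -0.106, 0], [-0.0206, 0.0114, 0.0466], 0.5],
    [[0.0044, -0.106, 0], [-0.0206, 0.0114, 0.0466], 0.5],
  ],
)

```text
time: 16.73
tcp_pos: [524.0, -297.0, 246.4]
eef_rot: [177.2, 8.2, 72.2]
force: [0.5, 1.9, -2.1]
grip_width: 64.5
grip_force: 29.4
```

>>> carry_out(
  targets=[
    [[0.0044, -0.106, 0], [-0.0206, 0.0114, 0.0466], 0.5],
    [[0.0044, -0.106, 0], [-0.0206, 0.0114, 0.0466], 0.5],
    [[0.0044, -0.106, 0], [-0.0206, 0.0114, 0.0466], 0.5],
    [[0.0044, -0.106, 0], [-0.0206, 0.0114, 0.0466], 0.5],
    [[0, 0, 0], [0, 0, 0], 0.5],
    [[0, 0, 0], [0, 0, 0], 0.5],
  ],
)

```text
time: 17.23
tcp_pos: [528.1, -402.1, 245.9]
eef_rot: [-178.7, 18.0, 94.1]
force: [0.3, 0.2, -1.4]
grip_width: 64.3
grip_force: 29.4
```

```bash
python3 -c "
from h import *
plan([530,-420,60],RR(-18,94),True)
b=np.array(ctrl.capture('wrist'))
a=np.array(ctrl.capture('scene'))[140:340,160:360]
cv2.imwrite('pics/c7.png',np.hstack([cv2.resize(a,(400,400),interpolation=2),cv2.resize(b,(400,400),interpolation=2)])[:,:,::-1])
"
```

```text
t 17.23 tcp [ 528.1 -402.1  245.9] rot [-178.7   18.    94.1] grasp [ 528.1 -420.7  188.8] q [-32.5  24.5  88.8 -18.   58.1 -28. ] F [ 0.3  0.2 -1.4] w 64.3 29.4
target tcp [ 530.  -401.5  117.1] d [   1.9    0.7 -128.8] ang 0.1 rows 4 shift [ 0.0019  0.0007 -0.1288] turn [0.0001 0.     0.0001]
```

View pics/c7.png

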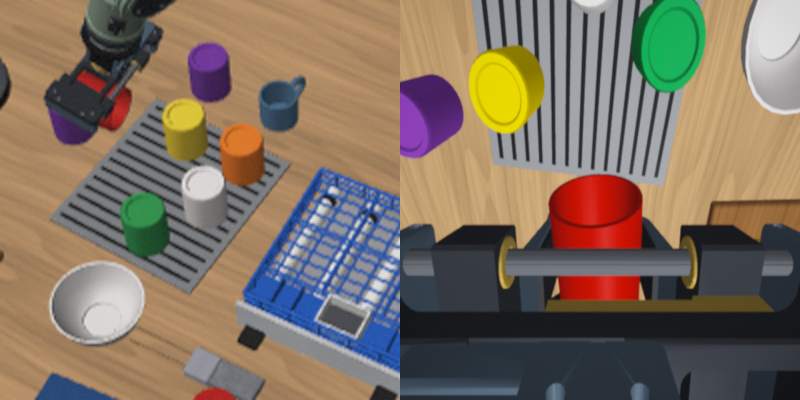

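>>> carry_out(
  targets=[
    [[0, 0, -0.13], [0, 0, 0], 0.5],
    [[0, 0, -0.13], [0, 0, 0], 0.5],
    [[0, 0, -0.13], [0, 0, 0], 0.5],
    [[0, 0, -0.13], [0, 0, 0], 0.5],
    [[0, 0, -0.03], [0, 0, 0], 0.5],
    [[0, 0, -0.02], [0, 0, 0], 0.5],
    [[0, 0, -0.01], [0, 0, 0], 0.5],
    [[0, 0, 0], [0, 0, 0], 0.5],
    [[0, 0, 0], [0, 0, 0], 0.5],
  ],
)

```text
time: 18.08
tcp_pos: [530.2, -402.8, 104.1]
eef_rot: [-178.9, 18.3, 94.2]
force: [-0.2, -0.3, -0.8]
grip_width: 64.3
grip_force: 29.4
```

>>> carry_out(
  targets=[
    [[0, 0, -0.014], [0, 0, 0], 0.5],
    [[0, 0, -0.012], [0, 0, 0], 0.5],
    [[0, 0, 0], [0, 0, 0], 0.5],
  ],
)

```text
time: 18.33
tcp_pos: [529.7, -403.1, 96.6]
eef_rot: [-178.8, 18.3, 94.2]
force: [0.5, -1.1, 3.0]
grip_width: 63.9
grip_force: 29.6
```

>>> carry_out(
  targets=[
    [[0, 0, 0], [0, 0, 0], 0.75],
    [[0, 0, 0], [0, 0, 0], 0.85],
    [[0, 0, 0], [0, 0, 0], 1],
    [[0, 0, 0], [0, 0, 0], 1],
    [[0, 0, 0.08], [0, 0, 0], 1],
    [[0, 0, 0.15], [0, 0, 0], 1],
    [[0, 0, 0.15], [0, 0, 0], 1],
    [[0, 0, 0.15], [0, 0, 0], 1],
    [[0, 0, 0], [0.05, 0, 0], 1],
    [[0, 0, 0], [0.05, 0, 0], 1],
    [[0, 0, 0], [0.05, 0, 0], 1],
    [[0, 0, 0], [0, 0, 0], 1],
  ],
)

```text
time: 19.33
tcp_pos: [529.1, -404.7, 228.1]
eef_rot: [180.0, 1.0, 93.9]
force: [0.8, -1.0, -0.3]
grip_width: 91.0
grip_force: 0.0
```

```bash
python3 - <<'E'
from h import *
st(); m=red('wrist')
if m is not None:
  print(m.min(0),m.max(0))
  f=fit({'wrist':m},tc,[530,-420,38,0,90]); print(f[0].round(1),f[1])
  f=fit({'wrist':m},lambda x:tc([x[0],x[1],38,0,x[2]]),[530,-420,90]); print(f[0].round(1),f[1])
E
```

```text
t 19.33 tcp [ 529.1 -404.7  228.1] rot [180.    1.   93.9] grasp [ 529.2 -405.7  168.1] q [-38.1  28.6  82.6  -0.8  68.1 -41.7] F [ 0.8 -1.  -0.3] w 91.0 0.0
[276. 212.] [353. 297.]
[ 530.7 -424.6   16.6  -20.3   94.7] 0.9497827744681041
[ 529.3 -412.9   95.3] 2.312115712283552
```

```bash
python3 -c "
from h import *
plan([530,-421,130],RR(45,94),True)"
```

```text
t 19.43 tcp [ 528.8 -402.9  227.2] rot [-179.9    1.1   93.9] grasp [ 528.7 -404.1  167.2] q [-37.9  28.5  82.9  -1.   68.  -41.5] F [ 0.1 -0.3  0. ] w 91.1 0.0
target tcp [ 530.  -463.4  172.4] d [  1.2 -60.5 -54.8] ang 46.1 rows 7 shift [ 0.0007 -0.0346 -0.0313] turn [ 0.0575 -0.0001  0.    ]
```

>>> carry_out(
  targets=[
    [[0.0007, -0.0346, -0.0313], [0.0575, 0, 0], 1],
    [[0.0007, -0.0346, -0.0313], [0.0575, 0, 0], 1],
    [[0.0007, -0.0346, -0.0313], [0.0575, 0, 0], 1],
    [[0.0007, -0.0346, -0.0313], [0.0575, 0, 0], 1],
    [[0.0007, -0.0346, -0.0313], [0.0575, 0, 0], 1],
    [[0.0007, -0.0346, -0.0313], [0.0575, 0, 0], 1],
    [[0.0007, -0.0346, -0.0313], [0.0575, 0, 0], 1],
    [[0, 0, 0], [0, 0, 0], 1],
    [[0, 0, 0], [0, 0, 0], 1],
  ],
)

```text
time: 20.18
tcp_pos: [530.0, -462.6, 169.7]
eef_rot: [176.4, -45.0, 95.4]
force: [0.8, 1.5, -0.5]
grip_width: 91.5
grip_force: 0.0
```

```bash
python3 -c "
from h import *
plan([530,-421,40],RR(45,94),True)
m=red('wrist')
if m is not None:
  print(m.min(0),m.max(0))
  f=fit({'wrist':m},lambda x:tc([x[0],x[1],38,0,x[2]]),[530,-420,90]); print(f[0].round(1),f[1])
b=np.array(ctrl.capture('wrist'))
cv2.imwrite('pics/c8.png',cv2.resize(b,(480,360))[:,:,::-1])
"
```

```text
t 20.18 tcp [ 530.  -462.6  169.7] rot [176.4 -45.   95.4] grasp [ 529.8 -420.   127.4] q [-51.3  50.   60.5  27.3 105.9 -56.4] F [ 0.8  1.5 -0.5] w 91.5 0.0
target tcp [ 530.  -463.4   82.4] d [  0.   -0.8 -87.3] ang 0.3 rows 3 shift [ 0.     -0.0011 -0.1164] turn [-0.0005 -0.0008  0.0001]
[264. 291.] [355. 373.]
[ 534.5 -420.2   92.5] 2.972216401402935
```

View pics/c8.png

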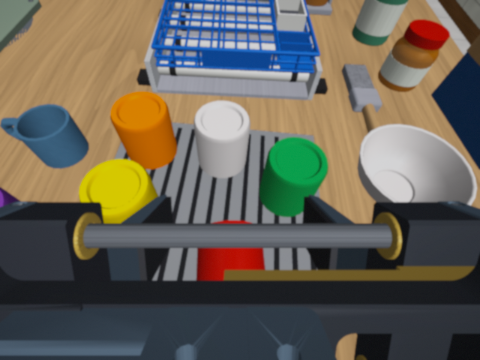

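>>> carry_out(
  targets=[
    [[0, -0.007, -0.1164], [0, 0, 0], 1],
    [[0, -0.007, -0.1164], [0, 0, 0], 1],
    [[0, -0.008, -0.1164], [0, 0, 0], 1],
    [[0, -0.005, 0], [0, 0, 0], 1],
    [[0, 0, 0], [0, 0, 0], 1],
    [[0, 0, 0], [0, 0, 1e-09], 1],
  ],
)

```text
time: 20.83
tcp_pos: [531.4, -468.2, 89.2]
eef_rot: [175.8, -44.8, 95.9]
force: [0.7, 2.3, 3.0]
grip_width: 91.3
grip_force: 1.8
```

>>> carry_out(
  targets=[
    [[0, 0, 0], [0, 0, 0], 0.5],
    [[0, 0, 0], [0, 0, 0], 0.5],
    [[0, 0, 0], [0, 0, 0], 0.5],
    [[0, 0, 0], [0, 0, 0], 0.5],
    [[0, 0, 0], [0, 0, 0], 0.5],
    [[0, 0, 0], [0, 0, 0], 0.5],
    [[0, 0, 0], [0, 0, 0], 0.5],
  ],
  squeeze=30,
)

```text
time: 21.42
tcp_pos: [530.3, -469.6, 87.2]
eef_rot: [175.9, -44.9, 95.7]
force: [-1.6, 1.4, 5.9]
grip_width: 64.3
grip_force: 30.7
```

>>> carry_out(
  targets=[
    [[0, 0, 0.08], [0, 0, 0], 0.5],
    [[0, 0, 0.15], [0, 0, 0], 0.5],
    [[0, 0, 0.15], [0, 0, 0], 0.5],
    [[0, 0, 0.15], [0, 0, 0], 0.5],
    [[0, 0, 0.15], [0, 0, 0], 0.5],
    [[0, 0, 0], [0, 0, 0], 0.5],
  ],
)

```text
time: 21.92
tcp_pos: [531.7, -470.6, 264.4]
eef_rot: [175.2, -44.2, 96.3]
force: [0.6, 1.3, 0.2]
grip_width: 64.0
grip_force: 29.5
```

```bash
python3 -c "
from h import *
plan([445.4,-87.5,200],RR(-45,92.4),True)"
```

```text
t 21.92 tcp [ 531.7 -470.6  264.4] rot [175.2 -44.2  96.3] grasp [ 532.2 -428.6  221.6] q [-51.6  47.   52.9  29.  114.5 -52. ] F [0.6 1.3 0.2] w 64.0 29.5
target tcp [445.4 -45.1 242.4] d [-86.3 425.5 -22. ] ang 89.5 rows 13 shift [-0.0266  0.1309 -0.0068] turn [-0.06    0.0003 -0.0016]
```

>>> carry_out(
  targets=[
    [[-0.023, 0.1135, -0.006], [-0.052, 0, -0.0014], 0.5],
    [[-0.023, 0.1135, -0.006], [-0.052, 0, -0.0014], 0.5],
    [[-0.023, 0.1135, -0.006], [-0.052, 0, -0.0014], 0.5],
    [[-0.023, 0.1135, -0.006], [-0.052, 0, -0.0014], 0.5],
    [[-0.023, 0.1135, -0.006], [-0.052, 0, -0.0014], 0.5],
    [[-0.023, 0.1135, -0.006], [-0.052, 0, -0.0014], 0.5],
    [[-0.023, 0.1135, -0.006], [-0.052, 0, -0.0014], 0.5],
    [[-0.023, 0.1135, -0.006], [-0.052, 0, -0.0014], 0.5],
    [[-0.023, 0.1135, -0.006], [-0.052, 0, -0.0014], 0.5],
    [[-0.023, 0.1135, -0.006], [-0.052, 0, -0.0014], 0.5],
    [[-0.023, 0.1135, -0.006], [-0.052, 0, -0.0014], 0.5],
    [[-0.023, 0.1135, -0.006], [-0.052, 0, -0.0014], 0.5],
  ],
)

```text
time: 22.92
tcp_pos: [461.3, -128.5, 238.4]
eef_rot: [-179.5, 26.5, 92.5]
force: [0.0, 0.9, -1.3]
grip_width: 64.1
grip_force: 29.5
```

>>> carry_out(
  targets=[
    [[-0.023, 0.1135, -0.006], [-0.052, 0, -0.0014], 0.5],
    [[-0.023, 0.1135, -0.006], [-0.052, 0, -0.0014], 0.5],
    [[-0.023, 0.1135, -0.006], [-0.052, 0, -0.0014], 0.5],
    [[0, 0, 0], [0, 0, 0], 0.5],
    [[0, 0, 0], [0, 0, 0], 0.5],
  ],
)

```text
time: 23.33
tcp_pos: [444.7, -41.9, 232.1]
eef_rot: [-178.0, 44.0, 93.1]
force: [0.1, 0.4, 0.0]
grip_width: 64.0
grip_force: 29.5
```

```bash
python3 -c "
from h import *
plan([445.4,-87.5,110],RR(-45,92.4),True)
m=red('scene')
if m is not None:
  print(m.min(0),m.max(0))
  for k in(70,90,110):
    f=fit({'scene':m},tc,[445,-87,195,k,90]); print(f[0].round(1),f[1])
im=np.array(ctrl.capture('wrist')); hsv=cv2.cvtColor(im,cv2.COLOR_RGB2HSV); r=((hsv[...,0]<6)|(hsv[...,0]>174))&(hsv[...,1]>180)&(hsv[...,2]>60)
p=mp(r); print(len(p),p.min(0),p.max(0))
cv2.imwrite('pics/c9.png',np.hstack([cv2.resize(im,(400,300)),cv2.resize(np.array(ctrl.capture('scene'))[190:340,240:440],(400,300))])[:,:,::-1])
"
```

```text
t 23.33 tcp [444.7 -41.9 232.1] rot [-178.    44.    93.1] grasp [444.9 -83.6 189. ] q [ 15.7  16.2 114.6 -45.2  70.8  37.4] F [0.1 0.4 0. ] w 64.0 29.5
target tcp [445.4 -45.1 152.4] d [  0.7  -3.2 -79.7] ang 1.0 rows 2 shift [ 0.0015 -0.0064 -0.1594] turn [-0.0042  0.0011 -0.0002]
[315. 201.] [339. 234.]
[ 413.9 -106.8  138.1   82.6   39.8] 0.6499342758120049
[455.1 -84.1 193.5  89.8  91.4] 1.2859635995659748
[ 424.2 -103.2  151.9   78.9   57.7] 0.7264250209529167
13854 [249. 205.] [389. 358.]
```

>>> carry_out(
  targets=[
    [[0, 0.005, -0.1], [0, 0, 0], 0.5],
    [[0, 0.005, -0.1], [-0.008, 0, 0], 0.5],
    [[0, 0, -0.1], [0, 0, 0], 0.5],
    [[0, 0, -0.05], [0, 0, 0], 0.5],
    [[0, 0, -0.02], [0, 0, 0], 0.5],
    [[0, 0, 0], [0, 0, 0], 0.5],
    [[0, 0, 0], [0, 0, 0], 0.5],
  ],
)

```text
time: 24.12
tcp_pos: [444.7, -43.2, 141.5]
eef_rot: [-178.2, 45.0, 92.4]
force: [0.1, -0.8, -1.1]
grip_width: 64.0
grip_force: 29.5
```

>>> carry_out(
  targets=[
    [[0, 0.014, -0.016], [0, 0, 0], 0.5],
    [[0, 0, -0.012], [0, 0, 0], 0.5],
    [[0, 0, 0], [0, 0, 0], 0.5],
    [[0, 0, 0], [0, 0, 0], 0.5],
  ],
)

```text
time: 24.45
tcp_pos: [444.4, -38.6, 134.1]
eef_rot: [-178.2, 45.0, 92.6]
force: [-0.1, -0.1, -1.1]
grip_width: 64.2
grip_force: 29.5
```

>>> carry_out(
  targets=[
    [[0, 0, -0.012], [0, 0, 0], 0.5],
    [[0, 0, -0.012], [0, 0, 0], 0.5],
    [[0, 0, 0], [0, 0, 0], 0.5],
  ],
)

```text
time: 24.7
tcp_pos: [443.7, -40.1, 130.1]
eef_rot: [-178.1, 45.5, 92.6]
force: [-3.3, -0.6, 13.6]
grip_width: 63.3
grip_force: 30.0
```

>>> carry_out(
  targets=[
    [[0, 0, 0.004], [0, 0, 0], 0.78],
    [[0, 0, 0], [0, 0, 0], 0.8],
    [[0, 0, 0], [0, 0, 0], 0.82],
    [[0, 0, 0], [0, 0, 0], 0.82],
    [[0, 0, 0.1], [0, 0, 0], 0.82],
    [[0, 0, 0.15], [0, 0, 0], 0.82],
    [[0, 0, 0.15], [0, 0, 0], 0.82],
    [[0, 0, 0.1], [0.05, 0, 0], 0.9],
    [[0, -0.1, 0], [0.06, 0, 0], 0.9],
    [[0, -0.16, 0], [0.06, 0, 0], 0.9],
    [[0, -0.16, 0], [0.06, 0, 0], 0.9],
    [[0, -0.16, 0], [0.06, 0, 0], 0.9],
  ],
)

```text
time: 25.7
tcp_pos: [444.4, -167.9, 254.1]
eef_rot: [-179.3, 14.3, 92.0]
force: [0.9, 0.1, -0.4]
grip_width: 82.2
grip_force: 0.0
```

```bash
python3 -c "
from h import *
st()
m=red('scene')
print(m.min(0),m.max(0))
print(fit({'scene':m},lambda x:cyl(x,48),[445,-87]))
im,o=tumblers(48)
for x in o: print(*x)
"
```

```text
t 25.7 tcp [ 444.4 -167.9  254.1] rot [-179.3   14.3   92. ] grasp [ 444.2 -182.7  196. ] q [-14.6   9.9 108.4 -16.2  59.2  -8.5] F [ 0.9  0.1 -0.4] w 82.2 0.0
[335. 229.] [364. 262.]
(array([435.42959168, -22.13394074]), np.float64(1.4614349810187885))
[157. 155. 156.] [ 502.9 -244.9] 2.76 [349. 230.] [412. 297.]
[170. 154.   5.] [ 420.  -350.3] 2.83 [259. 331.] [320. 373.]
[23. 89. 47.] [ 588.6 -269.5] 3.44 [435. 272.] [479. 297.]
[173.  44.  40.] [465.4 -55.2] 3.67 [290.   0.] [365.  14.]
```

```bash
python3 -c "
from h import *
M=mp(ctrl.trace('scene','cup')[0]['region'])
print(fit({'scene':M},box,[510,0,2.5]),M.min(0),M.max(0))
for k in (None,):
  m=red('scene')
  for e,a in((90,0),(0,0),(0,90),(-30,0),(30,0)): f=fit({'scene':m},tc,[440,-40,85,e+1,a]); print(f[0].round(1),f[1])
im=np.array(ctrl.capture('wrist'));cv2.imwrite('pics/f1.png',np.hstack([cv2.resize(im,(400,300)),cv2.resize(np.array(ctrl.capture('scene'))[200:320,280:440],(400,300),interpolation=2)])[:,:,::-1])
"
```

```text
(array([515.75851281, -28.29737531,   2.97191256]), np.float64(0.9574009583250295)) [271. 220.] [396. 325.]
[444.9 -18.2  96.7  73.4 -29.7] 0.3100947508539879
[395.3 -40.8  21.9  14.5  44.7] 0.3554634893942379
[436.9 -20.4  84.4 -10.4  58.4] 1.0127250746344247
[439.8 -25.2  84.2 -27.4  -0.5] 1.8891698941031443
[427.4 -26.6  71.6  23.1  40.8] 0.39356278236812337
```

View pics/f1.png

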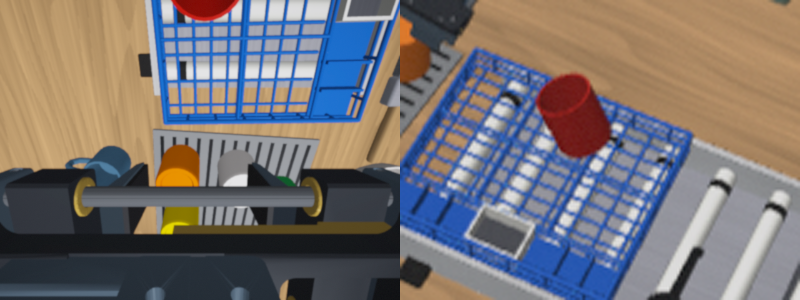

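```bash
python3 -c "
from h import *
g=lambda c,r,z:ray('wrist',[r,c],z)[:2].round(1)
print(g(264,195,76),g(576,192,76))
plan([470,-110,330],RR(0,92.4))
# colour compare
a=cv2.imread('pics/scene0.png'); 
for r in range(205,240,3): print(r,a[r,221][::-1],end=' ')
b=np.array(ctrl.capture('scene')); m=red('scene'); c0=int(m[:,0].mean())
print()
for r in range(228,266,3): print(r,b[r,c0-2],end=' ')
"
```

```text
[ 402.1 -169.6] [ 637.4 -157.7]
t 26.15 tcp [ 444.5 -164.7  252.6] rot [-179.    14.5   92.2] grasp [ 444.  -179.8  194.5] q [-14.1  10.  108.5 -16.6  59.4  -8. ] F [0.2 0.2 1. ] w 82.1 0.0
target tcp [ 470. -110.  330.] d [25.5 54.7 77.4] ang 14.5 rows 3 shift [0.034  0.073  0.1032] turn [ 0.0423 -0.0012  0.0009]
205 [162  95  70] 208 [159  34  32] 211 [168  36  31] 214 [168  38  34] 217 [167  36  32] 220 [166  34  31] 223 [89 16 18] 226 [90 21 18] 229 [90 22 21] 232 [93 26 23] 235 [91 21 21] 238 [120 122 124] 
228 [174 136  98] 231 [115  25  23] 234 [114  28  26] 237 [112  26  25] 240 [111  28  23] 243 [127  25  24] 246 [111  25  23] 249 [113  27  26] 252 [114  29  26] 255 [114  25  23] 258 [113  28  26] 261 [112  26  21] 264 [ 73 102 171]
```

>>> carry_out(
  targets=[
    [[0.034, 0.073, 0.1032], [0.0423, 0, 0], 0.9],
    [[0.034, 0.073, 0.1032], [0.0423, 0, 0], 0.9],
    [[0.034, 0.073, 0.1032], [0.0423, 0, 0], 0.9],
    [[0, 0, 0], [0, 0, 0], 0.9],
    [[0, 0, 0], [0, 0, 0], 0.9],
  ],
)

```text
time: 26.72
tcp_pos: [470.5, -111.6, 331.5]
eef_rot: [-179.7, 0.1, 92.0]
force: [-0.6, -0.2, -0.1]
grip_width: 82.2
grip_force: 0.0
```

```bash
python3 -c "
from h import *
st()
m=red('wrist'); im=np.array(ctrl.capture('wrist'))
print(m.min(0),m.max(0))
R=[]
for e in(89,60,30,0,-30):
  for a in(0,90,180,270):
    f=fit({'wrist':m},tc,[442,-20,90,e,a]); R.append((f[1],f[0]))
for r in sorted(R,key=lambda r:r[0])[:6]: print(round(r[0],2),r[1].round(1))
x0,y0=m.min(0).astype(int);x1,y1=m.max(0).astype(int)
print(im[y0-4:y1+5:7,x0-4:x1+5:7,0])
g=lambda c,r,z:ray('wrist',[r,c],z)[:2].round(1)
b=bluemask('wrist',im,0); p=mp(b); h=cv2.convexHull(p)[:,0]; q=cv2.approxPolyDP(h[:,None],8,True)[:,0]; print([(list(map(int,v)),g(v[0],v[1],76)) for v in q])
"
```

```text
t 26.72 tcp [ 470.5 -111.6  331.5] rot [-1.797e+02  1.000e-01  9.200e+01] grasp [ 470.2 -111.7  271.5] q [-14.6   8.7  96.9  -0.2  74.7 -16.6] F [-0.6 -0.2 -0.1] w 82.2 0.0
[250.  88.] [327. 184.]
0.34 [440.2 -21.4  93.5  66.2 275.6]
0.61 [440.7 -21.   96.1 -67.8  97.7]
0.87 [437.6 -20.9  70.9  57.9 267.1]
1.56 [440.5 -27.4  89.9  73.8  85.6]
1.66 [441.1 -26.5  84.6  73.5  92.9]
2.17 [441.9 -14.1  64.9  87.1 247.5]
[[ 17 167 153 166 166 113 168 166  54 168 166  59 167]
 [ 21  91  88  38  37 114 123 126 126 108 151  55 164]
 [ 18 223 219  58 114 122 125 127 126 124 128  71 218]
 [ 19  33  39 105 119 124 127 127 126 124 119 100 124]
 [ 18 180 184 113 132 190 199 196 157 124 121 118 180]
 [ 17 137 126 197 204 204 204 205 206 206 138 120  62]
 [ 19 157 197 202 204 204 204 205 206 206 207 133 166]
 [ 22 157 143 159 204 204 205 205 206 206 207 206 164]
 [ 23 176 119 122 202 204 205 205 205 206 206 116 163]
 [ 24 186 121 122 121 188 205 205 206 200 113  99 169]
 [ 25 144 122 121 122 124 128 130 126 120 111  99 172]
 [ 26 115 160 122 122 126 128 128 126 119 110 147 218]
 [ 29  97 215 123 123 127 129 128 124 118 110 184 226]
 [ 34  55 189 166 146 127 129 128 123 123 201  67 188]
 [ 54  30 119  59 126 194 192 195 198 163 153  60 152]]
[([501, 0], array([622.2,  98.8])), ([474, 278], array([ 634.7, -158.3])), ([254, 282], array([ 402.3, -171.6])), ([234, 0], array([386.7,  91.8]))]
```

>>> carry_out(
  targets=[
    [[0.03, -0.16, 0], [0, 0, 0], 0.92],
    [[0.03, -0.16, 0], [0, 0, 0], 0.92],
    [[0.03, -0.16, 0], [0, 0, 0], 0.92],
    [[0.03, -0.16, 0], [0, 0, 0], 0.92],
    [[0.03, -0.16, 0], [0, 0, 0], 0.92],
    [[0.03, -0.16, 0], [0, 0, 0], 0.92],
    [[0.03, -0.16, 0], [0, 0, 0], 0.92],
    [[0, 0, 0], [0, 0, 0], 0.92],
    [[0, 0, 0], [0, 0, 0], 0.92],
  ],
)

```text
time: 27.62
tcp_pos: [521.5, -393.4, 327.6]
eef_rot: [-179.3, -0.2, 91.8]
force: [0.6, 0.7, -0.5]
grip_width: 84.2
grip_force: 0.0
```

```bash
python3 -c "
from h import *
im,o=tumblers()
for x in o: print(*x)
plan([591,-315.6,200],RR(0,92.4))
"
```

```text
[ 31. 155.  81.] [ 592.2 -316.2] 0.4 [354. 122.] [427. 189.]
[205. 125.   4.] [ 416.5 -262.6] 0.86 [177.  54.] [257. 132.]
[206. 205. 206.] [ 509.6 -268. ] 0.45 [277.  63.] [344. 140.]
[109.  51. 144.] [ 303.1 -395.1] 1.77 [ 74. 190.] [164. 254.]
[198. 186.   6.] [ 419.4 -361.4] 0.38 [185. 164.] [260. 228.]
[119.  58. 153.] [ 481.4 -535.4] 2.71 [251. 330.] [309. 374.]
t 27.72 tcp [ 521.7 -391.   329.2] rot [-1.794e+02 -1.000e-01  9.190e+01] grasp [ 521.1 -390.9  269.2] q [-37.8  24.6  74.6  -0.3  81.3 -39.6] F [ 0.4 -0.1  0.1] w 84.0 0.0
target tcp [ 591.  -315.6  200. ] d [  69.3   75.4 -129.2] ang 0.8 rows 5 shift [ 0.0554  0.0603 -0.1033] turn [-0.0002 -0.001   0.0008]
```

>>> carry_out(
  targets=[
    [[0.056, 0.06, -0.103], [0, 0, 0], 0.95],
    [[0.056, 0.06, -0.103], [0, 0, 0], 0.95],
    [[0.056, 0.06, -0.103], [0, 0, 0], 0.95],
    [[0.056, 0.06, -0.103], [0, 0, 0], 0.95],
    [[0.056, 0.06, -0.103], [0, 0, 0], 0.95],
    [[0, 0, 0], [0, 0, 0], 0.95],
    [[0, 0, -0.1], [0, 0, 0], 0.95],
    [[0, 0, -0.1], [0, 0, 0], 0.95],
    [[0, 0, -0.1], [0, 0, 0], 0.95],
    [[0, 0, 0], [0, 0, 0], 0.95],
  ],
)

```text
time: 28.55
tcp_pos: [589.4, -314.5, 122.8]
eef_rot: [-179.1, -0.3, 92.0]
force: [-1.1, 0.4, -0.7]
grip_width: 86.6
grip_force: 0.0
```

>>> carry_out(
  targets=[
    [[0, 0, 0], [0, 0, 0], 0.5],
    [[0, 0, 0], [0, 0, 0], 0.5],
    [[0, 0, 0], [0, 0, 0], 0.5],
    [[0, 0, 0], [0, 0, 0], 0.5],
    [[0, 0, 0], [0, 0, 0], 0.5],
    [[0, 0, 0], [0, 0, 0], 0.5],
    [[0, 0, 0], [0, 0, 0], 0.5],
  ],
  squeeze=25,
)

```text
time: 29.13
tcp_pos: [592.8, -317.3, 129.0]
eef_rot: [-179.7, 0.1, 91.9]
force: [-2.0, 0.2, 6.1]
grip_width: 63.6
grip_force: 25.0
```

```bash
python3 -c "
from h import *
plan([533.4,-115.1,262],RR(0,92.6))
"
```

```text
t 29.13 tcp [ 592.8 -317.3  129. ] rot [-1.797e+02  1.000e-01  9.190e+01] grasp [ 592.5 -317.4   69. ] q [-29.1  34.3  87.8  -0.3  58.1 -30.8] F [-2.   0.2  6.1] w 63.6 25.0
target tcp [ 533.4 -115.1  262. ] d [-59.4 202.2 133. ] ang 0.7 rows 7 shift [-0.0339  0.1156  0.076 ] turn [ 0.0001 -0.0004  0.0008]
```

>>> carry_out(
  targets=[
    [[0, 0, 0.13], [0, 0, 0], 0.5],
    [[0, 0, 0.13], [0, 0, 0], 0.5],
    [[0, 0, 0.13], [0, 0, 0], 0.5],
    [[0, 0, 0.13], [0, 0, 0], 0.5],
    [[-0.04, 0.135, 0], [0, 0, 0], 0.5],
    [[-0.04, 0.135, 0], [0, 0, 0], 0.5],
    [[-0.04, 0.135, 0], [0, 0, 0], 0.5],
    [[-0.04, 0.135, 0], [0, 0, 0], 0.5],
    [[-0.04, 0.135, 0], [0, 0, 0], 0.5],
    [[-0.04, 0.135, 0], [0, 0, 0], 0.5],
    [[0, 0, 0], [0, 0, 0], 0.5],
    [[0, 0, 0], [0, 0, 0], 0.5],
  ],
)

```text
time: 30.13
tcp_pos: [531.7, -113.0, 257.3]
eef_rot: [-179.6, 0.0, 92.1]
force: [0.3, -0.1, -1.8]
grip_width: 63.7
grip_force: 25.0
```

```bash
cat >> h.py <<'E'
def rackpose():
    im=np.array(ctrl.capture('wrist')); p=mp(bluemask('wrist',im,0)); h=cv2.convexHull(p)[:,0]; q=cv2.approxPolyDP(h[:,None],8,True)[:,0]
    print('rack hull',[(list(map(int,v)),ray('wrist',v[::-1],76)[:2].round(1).tolist()) for v in q])
    d=ctrl.trace('wrist','cup'); print('cuptrace',[(round(e['p'],2),mp(e['region']).min(0),mp(e['region']).max(0)) for e in d[:1]])
E
python3 -c "
from h import *
plan([533.4,-115.1,180],RR(0,92.6))
rackpose()
"
```

```text
t 30.13 tcp [ 531.7 -113.   257.3] rot [-179.6    0.    92.1] grasp [ 531.3 -113.1  197.3] q [-13.2  17.1  96.7  -0.1  66.6 -15.2] F [ 0.3 -0.1 -1.8] w 63.7 25.0
target tcp [ 533.4 -115.1  180. ] d [  1.7  -2.1 -77.3] ang 0.7 rows 2 shift [ 0.0033 -0.0041 -0.1546] turn [ 0.0001 -0.0018  0.0022]
rack hull [([459, 0], [625.4, 65.2]), ([437, 298], [636.0, -157.0]), ([190, 297], [425.5, -163.9]), ([158, 270], [399.8, -140.7]), ([121, 0], [388.3, 57.6])]
cuptrace [(0.74, array([123.,   0.], dtype=float32), array([460., 297.], dtype=float32))]
```

>>> carry_out(
  targets=[
    [[0.007, -0.008, -0.1], [0, 0, 0], 0.5],
    [[0, 0, -0.1], [0, 0, 0], 0.5],
    [[0, 0, -0.1], [0, 0, 0], 0.5],
    [[0, 0, -0.02], [0, 0, 0], 0.5],
    [[0, 0, 0], [0, 0, 0], 0.5],
    [[0, 0, 0], [0, 0, 0], 0.5],
  ],
)

```text
time: 30.73
tcp_pos: [534.7, -117.4, 177.3]
eef_rot: [-179.6, 0.0, 91.9]
force: [0.6, -0.5, -1.2]
grip_width: 63.5
grip_force: 25.0
```

>>> carry_out(
  targets=[
    [[0, 0, -0.012], [0, 0, 0], 0.5],
    [[0, 0, -0.012], [0, 0, 0], 0.5],
    [[0, 0, 0], [0, 0, 0], 0.5],
  ],
)

```text
time: 30.98
tcp_pos: [534.2, -116.6, 171.2]
eef_rot: [-179.6, -0.0, 91.9]
force: [0.3, 0.0, -1.4]
grip_width: 63.8
grip_force: 25.0
```

>>> carry_out(
  targets=[
    [[0, 0, -0.01], [0, 0, 0], 0.5],
    [[0, 0, -0.01], [0, 0, 0], 0.5],
    [[0, 0, 0], [0, 0, 0], 0.5],
  ],
)

```text
time: 31.23
tcp_pos: [534.2, -116.7, 170.4]
eef_rot: [-179.7, 0.1, 92.0]
force: [-7.6, 0.6, 24.6]
grip_width: 63.6
grip_force: 25.0
```

>>> carry_out(
  targets=[
    [[0, 0, 0.01], [0, 0, 0], 0.5],
    [[0, 0, 0], [0, 0, 0], 0.78],
    [[0, 0, 0], [0, 0, 0], 0.78],
    [[0, 0, 0], [0, 0, 0], 0.78],
    [[0, 0, 0.06], [0, 0, 0], 0.78],
    [[0, 0, 0.15], [0, 0, 0], 0.78],
    [[0, 0, 0.15], [0, 0, 0], 0.78],
    [[0, -0.15, 0.1], [0, 0, 0], 0.92],
    [[0, -0.15, 0.1], [0, 0, 0], 0.92],
    [[0, 0, 0], [0, 0, 0], 0.92],
    [[0, 0, 0], [0, 0, 0], 0.92],
  ],
)

```text
time: 32.15
tcp_pos: [534.3, -187.2, 305.1]
eef_rot: [-179.7, 0.0, 91.8]
force: [-0.3, -0.9, -1.4]
grip_width: 84.2
grip_force: 0.0
```

```bash
cat >> h.py <<'E'
def chk():
    im,o=tumblers(48)
    for x in o: print(*x)
E
python3 -c "
from h import *
plan([509.6,-268,124],RR(0,92.4))
chk()
rackpose()
"
```

```text
t 32.15 tcp [ 534.3 -187.2  305.1] rot [-179.7    0.    91.8] grasp [ 534.  -187.2  245.1] q [-20.4  17.2  89.4  -0.1  73.7 -22.1] F [-0.3 -0.9 -1.4] w 84.2 0.0
target tcp [ 509.6 -268.   124. ] d [ -24.7  -80.8 -181.1] ang 0.7 rows 5 shift [-0.0198 -0.0647 -0.1449] turn [ 0.     -0.0006  0.0011]
[154.  88.  16.] [ 425.  -251.2] 2.62 [167. 257.] [243. 297.]
[ 30. 167.  89.] [ 533.1 -115.2] 1.07 [281. 115.] [361. 197.]
[124. 109.   7.] [ 459.6 -337.5] 3.47 [213. 338.] [247. 373.]
[156.  17.  10.] [438.1 -27.1] 2.72 [149.   0.] [254.  83.]
[156. 154. 155.] [ 509.1 -255.7] 2.58 [263. 264.] [321. 341.]
rack hull [([441, 0], [626.6, 13.5]), ([428, 211], [634.8, -159.0]), ([178, 215], [400.7, -171.1]), ([160, 59], [393.3, -37.5]), ([249, 0], [469.8, 8.9])]
cuptrace [(0.97, array([153.,   0.], dtype=float32), array([442., 217.], dtype=float32))]
```

>>> carry_out(
  targets=[
    [[-0.033, -0.108, -0.08], [0, 0, 0], 0.92],
    [[-0.033, -0.108, -0.1], [0, 0, 0], 0.92],
    [[-0.033, -0.108, -0.12], [0, 0, 0], 0.92],
    [[0, 0, -0.1], [0, 0, 0], 0.92],
    [[0, 0, -0.1], [0, 0, 0], 0.92],
    [[0, 0, -0.1], [0, 0, 0], 0.92],
    [[0, 0, -0.124], [0, 0, 0], 0.92],
    [[0, 0, 0], [0, 0, 0], 0.92],
    [[0, 0, 0], [0, 0, 0], 0.92],
  ],
)

```text
time: 33.1
tcp_pos: [508.3, -265.4, 121.7]
eef_rot: [-179.3, -0.2, 92.0]
force: [-0.1, -0.6, 0.8]
grip_width: 83.7
grip_force: 0.0
```

>>> carry_out(
  targets=[
    [[0, 0, 0], [0, 0, 0], 0.5],
    [[0, 0, 0], [0, 0, 0], 0.5],
    [[0, 0, 0], [0, 0, 0], 0.5],
    [[0, 0, 0], [0, 0, 0], 0.5],
    [[0, 0, 0], [0, 0, 0], 0.5],
    [[0, 0, 0], [0, 0, 0], 0.5],
    [[0, 0, 0], [0, 0, 0], 0.5],
  ],
  squeeze=25,
)

```text
time: 33.68
tcp_pos: [509.9, -267.0, 125.1]
eef_rot: [-179.7, 0.1, 91.9]
force: [-0.3, 1.5, 5.6]
grip_width: 63.3
grip_force: 25.0
```

```bash
python3 -c "
from h import *
plan([525.2,60.7,262],RR(0,92.6))
"
```

```text
t 33.68 tcp [ 509.9 -267.   125.1] rot [-1.797e+02  1.000e-01  9.190e+01] grasp [ 509.6 -267.1   65.1] q [-28.7  27.2 102.2  -0.3  50.8 -30.5] F [-0.3  1.5  5.6] w 63.3 25.0
target tcp [525.2  60.7 262. ] d [ 15.3 327.7 136.9] ang 0.7 rows 9 shift [0.0068 0.1456 0.0609] turn [ 0.0001 -0.0003  0.0007]
```

>>> carry_out(
  targets=[
    [[0, 0, 0.13], [0, 0, 0], 0.5],
    [[0, 0, 0.14], [0, 0, 0], 0.5],
    [[0, 0, 0.14], [0, 0, 0], 0.5],
    [[0, 0, 0.13], [0, 0, 0], 0.5],
    [[0.0068, 0.1456, 0], [0, 0, 0], 0.5],
    [[0.0068, 0.1456, 0], [0, 0, 0], 0.5],
    [[0.0068, 0.1456, 0], [0, 0, 0], 0.5],
    [[0.0068, 0.1456, 0], [0, 0, 0], 0.5],
    [[0.0068, 0.1456, 0], [0, 0, 0], 0.5],
    [[0.0068, 0.1456, 0], [0, 0, 0], 0.5],
    [[0.0068, 0.1456, 0], [0, 0, 0], 0.5],
    [[0.0068, 0.1456, 0], [0, 0, 0], 0.5],
  ],
)

```text
time: 34.68
tcp_pos: [522.3, 26.1, 258.6]
eef_rot: [-179.6, -0.0, 91.9]
force: [0.7, -0.4, -1.1]
grip_width: 63.4
grip_force: 25.0
```

>>> carry_out(
  targets=[
    [[0.0068, 0.1456, 0], [0, 0, 0], 0.5],
    [[0, 0, -0.1], [0, 0, 0], 0.5],
    [[0, 0, -0.1], [0, 0, 0], 0.5],
    [[0, 0, -0.08], [0, 0, 0], 0.5],
    [[0, 0, 0], [0, 0, 0], 0.5],
    [[0, 0, 0], [0, 0, 0], 0.5],
  ],
)

```text
time: 35.18
tcp_pos: [524.0, 60.8, 187.9]
eef_rot: [-179.4, -0.0, 91.9]
force: [-0.2, -0.7, -1.2]
grip_width: 63.6
grip_force: 25.0
```

>>> carry_out(
  targets=[
    [[0.005, 0, -0.03], [0, 0, 0], 0.5],
    [[0, 0, -0.03], [0, 0, 0], 0.5],
    [[0, 0, -0.012], [0, 0, 0], 0.5],
    [[0, 0, -0.012], [0, 0, 0], 0.5],
    [[0, 0, 0], [0, 0, 0], 0.5],
  ],
)

```text
time: 35.6
tcp_pos: [525.8, 60.7, 167.4]
eef_rot: [-179.6, -0.0, 91.9]
force: [-0.8, -0.0, -1.9]
grip_width: 63.5
grip_force: 25.0
```

>>> carry_out(
  targets=[
    [[0, 0, -0.008], [0, 0, 0], 0.5],
    [[0, 0, 0], [0, 0, 0], 0.5],
    [[0, 0, 0], [0, 0, 0], 0.78],
    [[0, 0, 0], [0, 0, 0], 0.78],
    [[0, 0, 0], [0, 0, 0], 0.78],
    [[0, 0, 0.06], [0, 0, 0], 0.78],
    [[0, 0, 0.15], [0, 0, 0], 0.78],
    [[0, 0, 0.15], [0, 0, 0], 0.78],
    [[0, -0.15, 0.1], [0, 0, 0], 0.92],
    [[0, -0.15, 0.1], [0, 0, 0], 0.92],
    [[0, -0.15, 0], [0, 0, 0], 0.92],
    [[0, 0, 0], [0, 0, 0], 0.92],
  ],
)

```text
time: 36.6
tcp_pos: [526.3, -51.1, 303.4]
eef_rot: [-179.8, 0.2, 91.7]
force: [-1.1, 0.0, -0.3]
grip_width: 83.8
grip_force: 0.0
```

```bash
python3 -c "
from h import *
plan([419.4,-361.4,262],RR(0,92.4))
chk()
m=red('wrist'); print(m.min(0),m.max(0))
for e,a in ((66,275),(80,275),(66,90)):
  f=fit({'wrist':m},tc,[440,-21,93,e,a]); print(f[0].round(1),f[1])
"
```

```text
t 36.6 tcp [526.3 -51.1 303.4] rot [-179.8    0.2   91.7] grasp [526.1 -51.3 243.4] q [-6.7 13.8 94.4 -0.3 72.  -8.3] F [-1.1  0.  -0.3] w 83.8 0.0
target tcp [ 419.4 -361.4  262. ] d [-106.9 -310.3  -41.4] ang 0.8 rows 9 shift [-0.0475 -0.1379 -0.0184] turn [ 0.0002 -0.0002  0.0007]
[137.  18.  15.] [440.6 -27.5] 2.34 [172. 152.] [263. 256.]
[215. 215. 216.] [524.9  61.5] 1.11 [279.  57.] [362. 149.]
[ 26. 125.  66.] [ 532.7 -110. ] 1.7 [293. 261.] [355. 349.]
[124.  63.   9.] [ 452.8 -223.8] 3.67 [213. 360.] [247. 373.]
[174. 158.] [264. 261.]
[441.8 -21.   92.2  66.2 276.5] 0.23167864412680808
[446.9 -18.  105.6  72.4 276.6] 1.3789513614790092
[449.8 -22.4  92.1  63.6  85.3] 2.5324599904631113
```

>>> carry_out(
  targets=[
    [[-0.0475, -0.138, -0.018], [0, 0, 0], 0.92],
    [[-0.0475, -0.138, -0.018], [0, 0, 0], 0.92],
    [[-0.0475, -0.138, -0.018], [0, 0, 0], 0.92],
    [[-0.0475, -0.138, -0.018], [0, 0, 0], 0.92],
    [[-0.0475, -0.138, -0.018], [0, 0, 0], 0.92],
    [[-0.0475, -0.138, -0.018], [0, 0, 0], 0.92],
    [[-0.0475, -0.138, -0.018], [0, 0, 0], 0.92],
    [[-0.0475, -0.138, -0.018], [0, 0, 0], 0.92],
    [[-0.0475, -0.138, -0.018], [0, 0, 0], 0.92],
    [[0, 0, -0.1], [0, 0, 0], 0.92],
    [[0, 0, -0.1], [0, 0, 0], 0.92],
    [[0, 0, 0], [0, 0, 0], 0.92],
  ],
)

```text
time: 37.8
tcp_pos: [417.2, -354.2, 206.1]
eef_rot: [-179.1, -0.5, 91.9]
force: [-1.1, 0.9, -0.3]
grip_width: 83.5
grip_force: 0.0
```

```bash
python3 -c "
from h import *
plan([419.4,-361.4,123],RR(0,92.4))
import numpy as np
ims=np.array(ctrl.capture('top'))
for d in ctrl.trace('top','tumbler1'):
  m=d['region']; c=ims[m].mean(0)
  if c[0]>100 and c[1]>70 and c[2]<60: print(c.round(),fit({'top':mp(m)},lambda x:cyl(x,6),list(ray('top',d['location'],50)[:2])))
"
```

```text
t 37.8 tcp [ 417.2 -354.2  206.1] rot [-179.1   -0.5   91.9] grasp [ 416.3 -353.8  146.1] q [-41.4  20.2 100.1  -0.3  60.6 -43.2] F [-1.1  0.9 -0.3] w 83.5 0.0
target tcp [ 419.4 -361.4  123. ] d [  2.2  -7.2 -83.1] ang 1.1 rows 3 shift [ 0.0029 -0.0096 -0.1108] turn [-0.0012 -0.0026  0.0013]
[159.  84.   9.] (array([ 413.44601258, -264.65423678]), np.float64(0.5936891579463858))
```

>>> carry_out(
  targets=[
    [[0, 0, -0.12], [0, 0, 0], 0.92],
    [[0, 0, -0.12], [0, 0, 0], 0.92],
    [[0, 0, -0.12], [0, 0, 0], 0.92],
    [[0, 0, 0], [0, 0, 0], 0.92],
    [[0, 0, 0], [0, 0, 0], 0.5],
    [[0, 0, 0], [0, 0, 0], 0.5],
    [[0, 0, 0], [0, 0, 0], 0.5],
    [[0, 0, 0], [0, 0, 0], 0.5],
    [[0, 0, 0], [0, 0, 0], 0.5],
    [[0, 0, 0], [0, 0, 0], 0.5],
  ],
  squeeze=25,
)

```text
time: 38.73
tcp_pos: [419.9, -357.2, 123.5]
eef_rot: [-179.8, 0.2, 91.9]
force: [-0.5, 0.6, 6.4]
grip_width: 63.6
grip_force: 25.0
```

```bash
python3 -c "
from h import *
plan([445.5,-119.2,262],RR(0,92.6))
"
```

```text
t 38.73 tcp [ 419.9 -357.2  123.5] rot [-179.8    0.2   91.9] grasp [ 419.7 -357.4   63.5] q [-41.5  25.5 105.7  -0.4  48.9 -43.1] F [-0.5  0.6  6.4] w 63.6 25.0
target tcp [ 445.5 -119.2  262. ] d [ 25.6 238.  138.5] ang 0.7 rows 7 shift [0.0146 0.136  0.0791] turn [ 0.0002 -0.0003  0.0008]
```

>>> carry_out(
  targets=[
    [[0, 0, 0.13], [0, 0, 0], 0.5],
    [[0, 0, 0.14], [0, 0, 0], 0.5],
    [[0, 0, 0.14], [0, 0, 0], 0.5],
    [[0, 0, 0.14], [0, 0, 0], 0.5],
    [[0.0146, 0.138, 0], [0, 0, 0], 0.5],
    [[0.0146, 0.138, 0], [0, 0, 0], 0.5],
    [[0.0146, 0.138, 0], [0, 0, 0], 0.5],
    [[0.0146, 0.138, 0], [0, 0, 0], 0.5],
    [[0.0146, 0.138, 0], [0, 0, 0], 0.5],
    [[0.0146, 0.138, 0], [0, 0, 0], 0.5],
    [[0.0146, 0.138, 0], [0, 0, 0], 0.5],
    [[0, 0, 0], [0, 0, 0], 0.5],
  ],
)

```text
time: 39.73
tcp_pos: [444.2, -110.2, 259.4]
eef_rot: [-179.6, -0.2, 92.2]
force: [-0.8, -0.1, -1.0]
grip_width: 63.5
grip_force: 25.0
```

>>> carry_out(
  targets=[
    [[0, 0, -0.1], [0, 0, 0], 0.5],
    [[0, 0, -0.1], [0, 0, 0], 0.5],
    [[0, 0, -0.08], [0, 0, 0], 0.5],
    [[0, 0, 0], [0, 0, 0], 0.5],
    [[0, 0, 0], [0, 0, 0], 0.5],
  ],
)

```text
time: 40.15
tcp_pos: [444.1, -115.3, 188.7]
eef_rot: [-179.5, -0.0, 91.9]
force: [0.6, 0.2, -1.0]
grip_width: 63.7
grip_force: 25.0
```

>>> carry_out(
  targets=[
    [[0.005, 0, -0.03], [0, 0, 0], 0.5],
    [[0, 0, -0.03], [0, 0, 0], 0.5],
    [[0, 0, -0.014], [0, 0, 0], 0.5],
    [[0, 0, -0.014], [0, 0, 0], 0.5],
    [[0, 0, 0], [0, 0, 0], 0.5],
  ],
)

```text
time: 40.57
tcp_pos: [445.4, -115.0, 166.2]
eef_rot: [-179.5, -0.0, 91.9]
force: [0.2, 0.5, -1.2]
grip_width: 63.6
grip_force: 25.0
```

>>> carry_out(
  targets=[
    [[0, 0, -0.006], [0, 0, 0], 0.5],
    [[0, 0, 0], [0, 0, 0], 0.78],
    [[0, 0, 0], [0, 0, 0], 0.78],
    [[0, 0, 0], [0, 0, 0], 0.78],
    [[0, 0, 0.06], [0, 0, 0], 0.78],
    [[0, 0, 0.15], [0, 0, 0], 0.78],
    [[0, 0, 0.15], [0, 0, 0], 0.78],
    [[0, 0, 0.15], [0, 0, 0], 1],
    [[0, 0.1, 0], [0, 0, 0], 1],
    [[0, 0, 0], [0, 0, 0], 1],
  ],
)

```text
time: 41.4
tcp_pos: [446.4, -88.3, 295.2]
eef_rot: [-179.9, -0.0, 92.0]
force: [-1.4, 0.4, -0.3]
grip_width: 88.1
grip_force: 0.0
```

```bash
python3 -c "
from h import *
chk()
m=red('wrist'); print(m.min(0),m.max(0))
f=fit({'wrist':m},tc,[441,-21,92,66,275]); print(f[0].round(1),f[1])
plan([441.8,-26,180],RR(-30,92.4),True)
"
```

```text
[192. 192. 194.] [522.3  54.4] 0.95 [374.   0.] [480. 112.]
[150.  23.  19.] [441.4 -19.3] 2.6 [273. 110.] [357. 217.]
[126.  64.   5.] [ 417.5 -243.6] 2.64 [258. 340.] [311. 373.]
[ 26. 123.  66.] [ 532.  -118.8] 1.89 [371. 231.] [459. 297.]
[196. 185.   5.] [ 444.  -122.7] 1.76 [277. 232.] [353. 297.]
[275. 108.] [361. 216.]
[442.9 -22.2  96.2  67.6 273.6] 0.2602378989064332
t 41.6 tcp [445.2 -90.2 291.8] rot [-179.4   -0.    91.9] grasp [444.6 -90.2 231.8] q [-1.280e+01  7.600e+00  1.041e+02 -1.000e-01  6.880e+01 -1.470e+01] F [-0.2  0.2 -0.8] w 91.6 0.0
target tcp [441.8   4.  232. ] d [ -3.4  94.2 -59.8] ang 30.0 rows 5 shift [-0.0027  0.0754 -0.0479] turn [-0.0524 -0.0007  0.001 ]
```

>>> carry_out(
  targets=[
    [[-0.0027, 0.0754, -0.03], [-0.0524, 0, 0.001], 1],
    [[-0.0027, 0.0754, -0.03], [-0.0524, 0, 0.001], 1],
    [[-0.0027, 0.0754, -0.03], [-0.0524, 0, 0.001], 1],
    [[-0.0027, 0.0754, -0.03], [-0.0524, 0, 0.001], 1],
    [[-0.0027, 0.0754, -0.03], [-0.0524, 0, 0.001], 1],
    [[0, 0, 0], [0, 0, 0], 1],
    [[0, 0, 0], [0, 0, 0], 1],
    [[0, 0, -0.1], [0, 0, 0], 1],
    [[0, 0, -0.1], [0, 0, 0], 1],
    [[0, 0, -0.1], [0, 0, 0], 1],
    [[0, 0, 0], [0, 0, 0], 1],
    [[0, 0, 0], [0, 0, 0], 1],
  ],
)

```text
time: 42.6
tcp_pos: [442.0, 2.6, 180.0]
eef_rot: [-178.1, 30.0, 92.8]
force: [-0.6, 0.0, 0.1]
grip_width: 91.4
grip_force: 0.0
```

```bash
python3 -c "
from h import *
plan([442,-26,104],RR(-30,92.4),True)
"
```

```text
t 42.6 tcp [442.    2.6 180. ] rot [-178.1   30.    92.8] grasp [441.5 -27.5 128.1] q [ 15.1  17.2 115.8 -33.5  60.7  33. ] F [-0.6  0.   0.1] w 91.4 0.0
target tcp [442.   4. 156.] d [  0.    1.4 -24. ] ang 0.5 rows 1 shift [ 0.0001  0.0057 -0.0961] turn [ 0.0005 -0.0039  0.0021]
```

>>> carry_out(
  targets=[
    [[0, 0.005, -0.05], [0, 0, 0], 1],
    [[0, 0, -0.045], [0, 0, 0], 1],
    [[0, 0, 0], [0, 0, 0], 1],
    [[0, 0, 0], [0, 0, 0], 0.5],
    [[0, 0, 0], [0, 0, 0], 0.5],
    [[0, 0, 0], [0, 0, 0], 0.5],
    [[0, 0, 0], [0, 0, 0], 0.5],
    [[0, 0, 0], [0, 0, 0], 0.5],
    [[0, 0, 0], [0, 0, 0], 0.5],
    [[0, 0, 0], [0, 0, 0], 0.5],
  ],
  squeeze=30,
)

```text
time: 43.43
tcp_pos: [442.5, 5.5, 156.7]
eef_rot: [-178.3, 30.0, 92.8]
force: [-0.3, 0.9, 2.2]
grip_width: 63.8
grip_force: 29.9
```

>>> carry_out(
  targets=[
    [[0, 0, 0.08], [0, 0, 0], 0.5],
    [[0, 0, 0.13], [0, 0, 0], 0.5],
    [[0, 0, 0.13], [0, 0, 0], 0.5],
    [[0, 0, 0.13], [0, 0, 0], 0.5],
    [[0, 0, 0], [0, 0, 0], 0.5],
    [[0, 0, 0], [0, 0, 0], 0.5],
  ],
)

```text
time: 43.93
tcp_pos: [442.7, 5.8, 274.9]
eef_rot: [-178.5, 29.9, 92.7]
force: [0.6, -0.5, -2.0]
grip_width: 63.5
grip_force: 29.9
```

```bash
python3 -c "
from h import *
m=red('scene')
for e in (66,60,75):
  f=fit({'scene':m},tc,[441,-21,205,e,275]); print(f[0].round(1),f[1])
m=red('wrist')
if m is not None: print(m.min(0),m.max(0)); f=fit({'wrist':m},tc,[441,-21,205,66,275]); print(f[0].round(1),f[1])
plan([530,-420,180],RR(36,94),True)
"
```

```text
[410.  -43.6 159.7  78.4 377.3] 1.0803988541927811
[420.7 -38.7 174.6  75.3 377.9] 1.0870368711466794
[380.  -61.7 114.   96.8 329. ] 1.1744882340134704
[244. 188.] [386. 361.]
[440.9 -24.8 208.9  66.4 274.7] 0.7987862284940324
t 44.13 tcp [441.5   5.4 272.3] rot [-178.   30.   93.] grasp [441.  -24.7 220.4] q [ 15.4  10.9 108.4 -30.3  72.5  25.3] F [-0.2 -0.  -2.2] w 63.8 29.9
target tcp [ 530.  -455.3  228.5] d [  88.5 -460.7  -43.7] ang 66.1 rows 12 shift [ 0.0295 -0.1536 -0.0146] turn [ 0.048  -0.0004  0.0011]
```

>>> carry_out(
  targets=[
    [[0.0295, -0.1536, 0], [0.048, 0, 0.001], 0.5],
    [[0.0295, -0.1536, 0], [0.048, 0, 0.001], 0.5],
    [[0.0295, -0.1536, 0], [0.048, 0, 0.001], 0.5],
    [[0.0295, -0.1536, 0], [0.048, 0, 0.001], 0.5],
    [[0.0295, -0.1536, 0], [0.048, 0, 0.001], 0.5],
    [[0.0295, -0.1536, 0], [0.048, 0, 0.001], 0.5],
    [[0.0295, -0.1536, 0], [0.048, 0, 0.001], 0.5],
    [[0.0295, -0.1536, 0], [0.048, 0, 0.001], 0.5],
    [[0.0295, -0.1536, 0], [0.048, 0, 0.001], 0.5],
    [[0.0295, -0.1536, 0], [0.048, 0, 0.001], 0.5],
    [[0.0295, -0.1536, 0], [0.048, 0, 0.001], 0.5],
    [[0.0295, -0.1536, 0], [0.048, 0, 0.001], 0.5],
  ],
)

```text
time: 45.13
tcp_pos: [530.1, -457.6, 272.1]
eef_rot: [177.7, -36.2, 94.6]
force: [3.2, 0.3, -0.1]
grip_width: 63.8
grip_force: 29.9
```

>>> carry_out(
  targets=[
    [[0, 0, 0], [0, 0, 0], 0.5],
    [[0, 0, 0], [0, 0, 0], 0.5],
    [[0, 0, 0], [0, 0, 0], 0.5],
  ],
)

```text
time: 45.38
tcp_pos: [530.6, -455.6, 271.0]
eef_rot: [177.9, -36.1, 94.5]
force: [0.2, 0.6, -1.2]
grip_width: 63.9
grip_force: 29.9
```

```bash
python3 -c "
from h import *
plan([530,-420,60],RR(36,94),True)
m=red('wrist')
if m is not None:
  print(m.min(0),m.max(0))
  for e in(0,20,-20): f=fit({'wrist':m},tc,[530,-420,210,e,270]); print(f[0].round(1),f[1])
"
```

```text
t 45.38 tcp [ 530.6 -455.6  271. ] rot [177.9 -36.1  94.5] grasp [ 530.  -420.1  222.6] q [-49.6  42.7  57.2  23.3 108.  -51.6] F [ 0.2  0.6 -1.2] w 63.9 29.9
target tcp [ 530.  -455.3  108.5] d [  -0.6    0.3 -162.4] ang 0.7 rows 5 shift [-0.0005  0.0002 -0.13  ] turn [-0.0003 -0.0011  0.    ]
[245. 188.] [387. 359.]
[ 530.8 -397.2  207.9   -3.7  274.1] 2.565354762852803
[ 532.1 -407.5  214.9   18.4  269.9] 2.864571696379665
[ 532.  -409.   211.1  -17.3  263.8] 2.868221540644536
```

>>> carry_out(
  targets=[
    [[0, 0, -0.15], [0, 0, 0], 0.5],
    [[0, 0, -0.15], [0, 0, 0], 0.5],
    [[0, 0, -0.15], [0, 0, 0], 0.5],
    [[0, 0, -0.15], [0, 0, 0], 0.5],
    [[0, 0, -0.05], [0, 0, 0], 0.5],
    [[0, 0, -0.03], [0, 0, 0], 0.5],
    [[0, 0, 0], [0, 0, 0], 0.5],
    [[0, 0, 0], [0, 0, 0], 0.5],
    [[0, 0, 0], [0, 0, 0], 0.5],
  ],
)

```text
time: 46.23
tcp_pos: [531.7, -455.8, 107.1]
eef_rot: [177.4, -35.7, 94.8]
force: [0.3, 0.1, -0.7]
grip_width: 63.9
grip_force: 29.9
```

>>> carry_out(
  targets=[
    [[0, 0, -0.012], [0, 0, 0], 0.5],
    [[0, 0, -0.012], [0, 0, 0], 0.5],
    [[0, 0, 0], [0, 0, 0], 0.5],
  ],
)

```text
time: 46.48
tcp_pos: [530.7, -455.4, 98.0]
eef_rot: [177.6, -35.9, 94.7]
force: [0.0, -0.2, -1.2]
grip_width: 63.4
grip_force: 29.9
```

>>> carry_out(
  targets=[
    [[0, 0, -0.016], [0, 0, 0], 0.5],
    [[0, 0, -0.012], [0, 0, 0], 0.5],
    [[0, 0, 0], [0, 0, 0], 0.5],
  ],
)

```text
time: 46.73
tcp_pos: [530.5, -455.1, 89.8]
eef_rot: [177.7, -36.0, 94.6]
force: [0.3, 0.3, -1.7]
grip_width: 63.3
grip_force: 29.9
```

>>> carry_out(
  targets=[
    [[0, 0, -0.01], [0, 0, 0], 0.5],
    [[0, 0, -0.008], [0, 0, 0], 0.5],
    [[0, 0, 0], [0, 0, 0], 0.5],
  ],
)

```text
time: 46.98
tcp_pos: [530.5, -455.2, 88.2]
eef_rot: [177.6, -36.0, 94.7]
force: [-2.5, -0.2, 6.3]
grip_width: 63.5
grip_force: 30.0
```

>>> carry_out(
  targets=[
    [[0, 0, 0.006], [0, 0, 0], 0.75],
    [[0, 0, 0], [0, 0, 0], 0.85],
    [[0, 0, 0], [0, 0, 0], 1],
    [[0, 0, 0], [0, 0, 0], 1],
    [[0, 0, 0.08], [0, 0, 0], 1],
    [[0, 0, 0.15], [0, 0, 0], 1],
    [[0, 0, 0.15], [0, 0, 0], 1],
    [[0, 0.05, 0.1], [-0.05, 0, 0], 1],
    [[0, 0.05, 0], [-0.05, 0, 0], 1],
    [[0, 0.05, 0], [-0.05, 0, 0], 1],
    [[0, 0.05, 0], [-0.05, 0, 0], 1],
    [[0, 0, 0], [-0.05, 0, 0], 1],
  ],
)

```text
time: 47.98
tcp_pos: [530.7, -403.3, 208.8]
eef_rot: [179.8, -7.1, 93.9]
force: [-0.8, 0.1, 0.3]
grip_width: 91.0
grip_force: 0.0
```

```bash
python3 -c "
from h import *
plan([530.5,-402,110],RR(-45,94),True)
"
```

```text
t 47.98 tcp [ 530.7 -403.3  208.8] rot [179.8  -7.1  93.9] grasp [ 530.4 -395.8  149.3] q [-40.2  31.6  80.4   5.5  72.9 -45.9] F [-0.8  0.1  0.3] w 91.0 0.0
target tcp [ 530.5 -359.6  152.4] d [ -0.2  43.7 -56.4] ang 52.1 rows 8 shift [-0.0001  0.0219 -0.0282] turn [-0.0569 -0.0003  0.0003]
```

>>> carry_out(
  targets=[
    [[0, 0.0219, 0], [-0.0569, 0, 0], 1],
    [[0, 0.0219, 0], [-0.0569, 0, 0], 1],
    [[0, 0.0219, 0], [-0.0569, 0, 0], 1],
    [[0, 0.0219, 0], [-0.0569, 0, 0], 1],
    [[0, 0.0219, 0], [-0.0569, 0, 0], 1],
    [[0, 0.0219, 0], [-0.0569, 0, 0], 1],
    [[0, 0.0219, 0], [-0.0569, 0, 0], 1],
    [[0, 0.0219, 0], [-0.0569, 0, 0], 1],
    [[0, 0, 0], [0, 0, 0], 1],
    [[0, 0, 0], [0, 0, 0], 1],
  ],
)

```text
time: 48.82
tcp_pos: [530.8, -360.3, 206.8]
eef_rot: [-175.7, 44.5, 95.6]
force: [-0.3, -1.2, -0.1]
grip_width: 91.1
grip_force: 0.0
```

```bash
python3 -c "
from h import *
plan([530.5,-402,42],RR(-45,94),True)
m=red('wrist'); im=np.array(ctrl.capture('wrist'))
if m is not None:
  print(m.min(0),m.max(0)); print(fit({'wrist':m},lambda x:tc([x[0],x[1],38,0,x[2]]),[530,-408,90]))
  x0,y0=m.min(0).astype(int);x1,y1=m.max(0).astype(int)
  print(im[y0-4:y1+9:7,x0-4:x1+5:8,0])
"
```

```text
t 48.82 tcp [ 530.8 -360.3  206.8] rot [-175.7   44.5   95.6] grasp [ 530.4 -402.4  164.1] q [-19.8  25.6 103.8 -58.7  50.9  15.6] F [-0.3 -1.2 -0.1] w 91.1 0.0
target tcp [ 530.5 -359.6   84.4] d [  -0.3    0.7 -122.4] ang 0.6 rows 4 shift [-0.0003  0.0007 -0.1224] turn [-0.0008 -0.0006  0.0007]
[273.  59.] [379. 204.]
(array([ 531.28725687, -415.3493503 ,   93.13636295]), np.float64(0.5248532620097812))
[[155 140  43 156 155 122 127 130 132 107 113 159 159  56 131]
 [155 143  45 130 141 174 178 176 171 157 132 131 159  50 158]
 [156 147 129 153 164 131 130 129 130 131 140 132 129  52 160]
 [156 132 129 137 130 130 130 130 130 129 130 128 129 113 160]
 [156 130 119 130 131 130 131 130 130 130 130 130 124 130 161]
 [155 130 123 130 129 130 130 131 131 131 131 129 130 134 162]
 [156 119 131 130 130 130 131 131 131 130 130 130 131 158 162]
 [157 117 135 131 131 130 131 131 131 130 131 133 176 166 163]
 [157 116 143 157 161 136 132 132 132 147 186 188 184 163 163]
 [156 112 145 164 174 182 187 192 202 203 199 193 184 161 163]
 [157 111 143 163 177 186 192 202 212 206 200 192 182 163 162]
 [157 122 141 163 176 185 193 203 212 207 199 191 179 163 127]
 [156 139 140 162 176 186 193 204 212 206 198 190 176 163  63]
 [157 152 138 162 176 186 193 204 212 206 198 190 173 164  58]
 [206 200 134 160 176 186 193 205 212 205 197 188 170 164 127]
 [209 209 131 160 176 187 194 205 212 204 196 187 165 177 171]
 [209 208 127 159 176 187 194 205 211 203 195 186 171 202 204]
 [206 208 124 158 176 186 194 206 211 202 195 184 189 203 201]
 [206 207 153 157 175 187 194 206 211 201 194 182 204 204 198]
 [115 160 189 156 175 187 195 206 210 200 193 187 204 204 198]
 [ 88  88  86 166 177 187 195 206 210 200 199 200 202 202 201]
 [ 88  88  86  82 186 198 199 206 205 200 200 199 203 199 202]
 [ 89  89  86  81 151 198 199 206 204 201 203 197 205 199 199]]
```

>>> carry_out(
  targets=[
    [[0.001, -0.01, -0.12], [0, 0, 0], 1],
    [[0, -0.01, -0.12], [0, 0, 0], 1],
    [[0, -0.007, -0.12], [0, 0, 0], 1],
    [[0, 0, -0.12], [0, 0, 0], 1],
    [[0, 0, 0], [0, 0, 0], 1],
    [[0, 0, 0], [0, 0, 0], 0.5],
    [[0, 0, 0], [0, 0, 0], 0.5],
    [[0, 0, 0], [0, 0, 0], 0.5],
    [[0, 0, 0], [0, 0, 0], 0.5],
    [[0, 0, 0], [0, 0, 0], 0.5],
    [[0, 0, 0], [0, 0, 0], 0.5],
    [[0, 0, 0], [0, 0, 0], 0.5],
  ],
  squeeze=30,
)

```text
time: 49.97
tcp_pos: [531.7, -368.6, 89.9]
eef_rot: [-176.0, 44.8, 95.2]
force: [-0.3, 2.2, 7.0]
grip_width: 63.7
grip_force: 30.0
```

```bash
python3 -c "
from h import *
plan([540,-400,200],RR(45,94),True)
"
```

```text
t 49.97 tcp [ 531.7 -368.6   89.9] rot [-176.    44.8   95.2] grasp [ 531.4 -411.    47.4] q [-20.5  35.1 109.  -71.8  44.3  34. ] F [-0.3  2.2  7. ] w 63.7 30.0
target tcp [ 540.  -442.4  242.4] d [  8.3 -73.8 152.6] ang 90.0 rows 14 shift [ 0.0024 -0.0211  0.0436] turn [ 0.0561 -0.0002  0.0002]
```

>>> carry_out(
  targets=[
    [[0, 0, 0.1], [0, 0, 0], 0.5],
    [[0, 0, 0.15], [0, 0, 0], 0.5],
    [[0, 0, 0.15], [0, 0, 0], 0.5],
    [[0, 0, 0.15], [0, 0, 0], 0.5],
    [[0, -0.021, 0], [0.052, 0, 0], 0.5],
    [[0, -0.021, 0], [0.052, 0, 0], 0.5],
    [[0, -0.021, 0], [0.052, 0, 0], 0.5],
    [[0, -0.021, 0], [0.052, 0, 0], 0.5],
    [[0, -0.021, 0], [0.052, 0, 0], 0.5],
    [[0, -0.021, 0], [0.052, 0, 0], 0.5],
    [[0, -0.021, 0], [0.052, 0, 0], 0.5],
    [[0, -0.021, 0], [0.052, 0, 0], 0.5],
  ],
)

```text
time: 50.97
tcp_pos: [531.0, -410.2, 226.0]
eef_rot: [-179.9, -3.1, 93.8]
force: [0.5, 1.0, -1.6]
grip_width: 63.3
grip_force: 30.0
```

>>> carry_out(
  targets=[
    [[0, -0.021, 0], [0.052, 0, 0], 0.5],
    [[0, -0.021, 0], [0.052, 0, 0], 0.5],
    [[0, -0.021, 0], [0.052, 0, 0], 0.5],
    [[0, -0.021, 0], [0.052, 0, 0], 0.5],
    [[0, -0.021, 0], [0.052, 0, 0], 0.5],
    [[0, -0.021, 0], [0.052, 0, 0], 0.5],
    [[0, -0.021, 0], [0.052, 0, 0], 0.5],
    [[0, 0, 0], [0, 0, 0], 0.5],
    [[0, 0, 0], [0, 0, 0], 0.5],
    [[0, 0, 0], [0, 0, 0], 0.5],
  ],
)

```text
time: 51.8
tcp_pos: [531.2, -446.5, 225.5]
eef_rot: [176.7, -44.3, 95.3]
force: [-0.2, 0.1, -1.5]
grip_width: 63.5
grip_force: 30.0
```

```bash
python3 -c "
from h import *
plan([531,-409,60],RR(45,94),True)
m=red('wrist'); im=np.array(ctrl.capture('wrist'))
if m is not None:
  print(m.min(0),m.max(0))
  for e in(89,70): print(fit({'wrist':m},tc,[531,-410,190,e,90]))
"
```

```text
t 51.8 tcp [ 531.2 -446.5  225.5] rot [176.7 -44.3  95.3] grasp [ 530.8 -404.5  182.7] q [-50.4  46.4  59.6  27.8 109.  -53.6] F [-0.2  0.1 -1.5] w 63.5 30.0
target tcp [ 531.  -451.4  102.4] d [  -0.2   -5.  -123.1] ang 0.7 rows 4 shift [-0.0002 -0.005  -0.1231] turn [ 0.0012 -0.0009 -0.0003]
[237. 188.] [395. 359.]
(array([ 531.19712954, -395.71429197,  187.44284725,   93.83011362,
         86.97341785]), np.float64(1.4645044601570056))
(array([ 530.59473835, -401.17726417,  186.29435195,   68.99152858,
         94.54763128]), np.float64(2.8887980418803765))
```

>>> carry_out(
  targets=[
    [[0, 0, -0.13], [0, 0, 0], 0.5],
    [[0, 0, -0.13], [0, 0, 0], 0.5],
    [[0, 0, -0.13], [0, 0, 0], 0.5],
    [[0, 0, -0.1], [0, 0, 0], 0.5],
    [[0, 0, -0.03], [0, 0, 0], 0.5],
    [[0, 0, 0], [0, 0, 0], 0.5],
    [[0, 0, 0], [0, 0, 0], 0.5],
  ],
)

```text
time: 52.53
tcp_pos: [531.7, -446.8, 97.1]
eef_rot: [176.5, -44.4, 95.4]
force: [-0.9, -0.2, -0.7]
grip_width: 63.6
grip_force: 30.0
```

>>> carry_out(
  targets=[
    [[0, 0, -0.01], [0, 0, 0], 0.5],
    [[0, 0, -0.01], [0, 0, 0], 0.5],
    [[0, 0, 0], [0, 0, 0], 0.5],
  ],
)

```text
time: 52.78
tcp_pos: [531.3, -447.3, 91.5]
eef_rot: [176.6, -44.3, 95.4]
force: [-0.2, 0.5, -1.5]
grip_width: 63.7
grip_force: 30.0
```

>>> carry_out(
  targets=[
    [[0, 0, -0.01], [0, 0, 0], 0.5],
    [[0, 0, -0.008], [0, 0, 0], 0.5],
    [[0, 0, 0], [0, 0, 0], 0.5],
  ],
)

```text
time: 53.03
tcp_pos: [530.9, -447.0, 85.6]
eef_rot: [176.7, -44.5, 95.3]
force: [-0.7, -0.8, -1.6]
grip_width: 63.4
grip_force: 30.0
```

>>> carry_out(
  targets=[
    [[0, 0, -0.01], [0, 0, 0], 0.5],
    [[0, 0, -0.008], [0, 0, 0], 0.5],
    [[0, 0, 0], [0, 0, 0], 0.5],
  ],
)

```text
time: 53.28
tcp_pos: [531.1, -447.2, 83.2]
eef_rot: [176.6, -44.5, 95.4]
force: [-0.7, -1.5, 5.8]
grip_width: 63.6
grip_force: 30.0
```

>>> carry_out(
  targets=[
    [[0, 0, 0.004], [0, 0, 0], 0.72],
    [[0, 0, 0], [0, 0, 0], 0.8],
    [[0, 0, 0], [0, 0, 0], 0.9],
    [[0, 0, 0], [0, 0, 0], 0.95],
    [[0, 0, 0.06], [0, 0, 0], 0.95],
    [[0, 0, 0.15], [0, 0, 0], 0.95],
    [[0, 0, 0.15], [0, 0, 0], 0.95],
    [[0, 0, 0.15], [-0.05, 0, 0], 0.95],
    [[0, 0, 0.15], [-0.058, 0, 0], 0.95],
    [[0, 0, 0.15], [-0.058, 0, 0], 0.95],
    [[0, -0.1, 0.1], [-0.058, 0, 0], 0.95],
    [[0, 0, 0], [-0.058, 0, 0], 0.95],
  ],
)

```text
time: 54.28
tcp_pos: [531.8, -475.8, 319.5]
eef_rot: [179.0, -11.1, 93.9]
force: [-0.1, 1.6, -0.4]
grip_width: 86.8
grip_force: 0.0
```

>>> carry_out(
  targets=[
    [[0, 0, 0], [-0.058, 0, 0], 0.95],
    [[0, 0, 0], [-0.05, 0, 0], 0.95],
    [[0, 0, 0], [0, 0, 0], 0.95],
    [[0, 0, 0], [0, 0, 0], 0.95],
  ],
)

```text
time: 54.62
tcp_pos: [531.1, -470.6, 311.5]
eef_rot: [-179.7, 0.0, 93.8]
force: [0.7, -0.4, 0.3]
grip_width: 86.6
grip_force: 0.0
```

```bash
python3 -c "
from h import *
m=red('wrist'); im=np.array(ctrl.capture('wrist'))
if m is not None:
  print(m.min(0),m.max(0)); print(fit({'wrist':m},lambda x:cyl(x,6),[531,-400]))
  for e in(89,70): print(fit({'wrist':m},tc,[531,-400,42,e,90]))
  x0,y0=m.min(0).astype(int);x1,y1=m.max(0).astype(int)
  print(im[y0-4:y1+9:8,x0-4:x1+5:8,0])
plan([531,-400,200],RR(0,92.4))
"
```

```text
[290. 118.] [358. 188.]
(array([ 531.92459482, -399.10082921]), np.float64(0.8867226385764387))
(array([ 532.37069567, -399.68346473,   33.21312827,   87.67240998,
         92.44878286]), np.float64(0.23493730355254283))
(array([ 533.2482943 , -400.82708274,   32.08503901,   85.43404358,
        107.97144902]), np.float64(0.29269417302831224))
[[152 115 151 152 106 144  48 152  99 152]
 [152  94 147 200 202 200 202 184  63 152]
 [151  71 203 188 203 203 201 186 190 152]
 [152 168 189 203 203 203 202 202 202 149]
 [152 201 199 203 203 203 203 203 167 157]
 [152 201 200 202 202 203 203 203 160 162]
 [152 184 177 203 203 202 203 203 201 152]
 [152  59 203 190 203 203 203 163 197 153]
 [153  88 139 202 194 181 200 197 152 152]
 [152 109 153  54 148 129 151 105 153 150]
 [150 131 153  69 153  43 152  75 153 134]]
t 54.77 tcp [ 530.8 -472.7  309.5] rot [-179.6    0.    93.7] grasp [ 530.4 -472.7  249.5] q [-42.5  30.7  67.2  -0.3  82.4 -46.2] F [ 1.3 -0.8 -0.7] w 86.6 0.0
target tcp [ 531. -400.  200.] d [   0.2   72.7 -109.5] ang 1.4 rows 4 shift [ 0.0002  0.0727 -0.1095] turn [ 0.     -0.0009 -0.0028]
```

>>> carry_out(
  targets=[
    [[0.001, 0.0727, -0.1095], [0, 0, -0.003], 0.95],
    [[0.001, 0.0727, -0.1095], [0, 0, -0.003], 0.95],
    [[0.001, 0.0727, -0.1095], [0, 0, -0.003], 0.95],
    [[0.001, 0.0727, -0.1095], [0, 0, -0.003], 0.95],
    [[0, 0, 0], [0, 0, 0], 0.95],
    [[0, 0, -0.1], [0, 0, 0], 0.95],
    [[0, 0, -0.1], [0, 0, 0], 0.95],
    [[0, 0, -0.1], [0, 0, 0], 0.95],
    [[0, 0, 0], [0, 0, 0], 0.95],
  ],
)

```text
time: 55.52
tcp_pos: [530.3, -399.6, 121.0]
eef_rot: [-179.2, -0.2, 92.3]
force: [-1.8, 0.5, -0.3]
grip_width: 86.8
grip_force: 0.0
```

>>> carry_out(
  targets=[
    [[0, 0, 0], [0, 0, 0], 0.5],
    [[0, 0, 0], [0, 0, 0], 0.5],
    [[0, 0, 0], [0, 0, 0], 0.5],
    [[0, 0, 0], [0, 0, 0], 0.5],
    [[0, 0, 0], [0, 0, 0], 0.5],
    [[0, 0, 0], [0, 0, 0], 0.5],
    [[0, 0, 0], [0, 0, 0], 0.5],
  ],
  squeeze=25,
)

```text
time: 56.1
tcp_pos: [532.8, -400.2, 127.5]
eef_rot: [-179.8, 0.3, 92.4]
force: [-1.3, -0.5, 6.5]
grip_width: 63.4
grip_force: 25.0
```

```bash
python3 -c "
from h import *
plan([437.2,56.6,262],RR(0,92.6))
"
```

```text
t 56.1 tcp [ 532.8 -400.2  127.5] rot [-179.8    0.3   92.4] grasp [ 532.6 -400.5   67.5] q [-37.8  33.8  89.   -0.4  57.2 -39.9] F [-1.3 -0.5  6.5] w 63.4 25.0
target tcp [437.2  56.6 262. ] d [-95.6 456.8 134.5] ang 0.4 rows 13 shift [-0.0294  0.1406  0.0414] turn [ 0.0002 -0.0001  0.0001]
```

>>> carry_out(
  targets=[
    [[0, 0, 0.13], [0, 0, 0], 0.5],
    [[0, 0, 0.14], [0, 0, 0], 0.5],
    [[0, 0, 0.14], [0, 0, 0], 0.5],
    [[0, 0, 0.13], [0, 0, 0], 0.5],
    [[-0.0294, 0.1406, 0], [0, 0, 0], 0.5],
    [[-0.0294, 0.1406, 0], [0, 0, 0], 0.5],
    [[-0.0294, 0.1406, 0], [0, 0, 0], 0.5],
    [[-0.0294, 0.1406, 0], [0, 0, 0], 0.5],
    [[-0.0294, 0.1406, 0], [0, 0, 0], 0.5],
    [[-0.0294, 0.1406, 0], [0, 0, 0], 0.5],
    [[-0.0294, 0.1406, 0], [0, 0, 0], 0.5],
    [[-0.0294, 0.1406, 0], [0, 0, 0], 0.5],
  ],
)

```text
time: 57.1
tcp_pos: [472.2, -116.3, 260.4]
eef_rot: [-179.6, 0.1, 92.4]
force: [-0.2, -0.8, -1.4]
grip_width: 63.8
grip_force: 25.0
```

>>> carry_out(
  targets=[
    [[-0.0294, 0.1406, 0], [0, 0, 0], 0.5],
    [[-0.0294, 0.1406, 0], [0, 0, 0], 0.5],
    [[-0.0294, 0.1406, 0], [0, 0, 0], 0.5],
    [[-0.0294, 0.1406, 0], [0, 0, 0], 0.5],
    [[-0.0294, 0.1406, 0], [0, 0, 0], 0.5],
    [[0, 0, 0], [0, 0, 0], 0.5],
    [[0, 0, 0], [0, 0, 0], 0.5],
  ],
)

```text
time: 57.68
tcp_pos: [435.7, 59.1, 260.5]
eef_rot: [-179.6, 0.1, 92.6]
force: [-0.6, -0.5, -1.7]
grip_width: 63.9
grip_force: 25.0
```

```bash
python3 -c "
from h import *
plan([437.2,56.6,180],RR(0,92.6))
rackpose(); chk()
"
```

```text
t 57.68 tcp [435.7  59.1 260.5] rot [-1.796e+02  1.000e-01  9.260e+01] grasp [435.3  59.  200.5] q [ 6.300e+00  7.700e+00  1.088e+02 -1.000e-01  6.390e+01  3.700e+00] F [-0.6 -0.5 -1.7] w 63.9 25.0
target tcp [437.2  56.6 180. ] d [  1.5  -2.5 -80.5] ang 0.4 rows 3 shift [ 0.002  -0.0034 -0.1074] turn [ 0.0004 -0.0011 -0.0001]
rack hull [([553, 192], [622.2, 108.7]), ([540, 275], [625.6, 39.3]), ([261, 254], [389.7, 46.9]), ([264, 191], [391.8, 99.3])]
cuptrace [(0.94, array([257., 188.], dtype=float32), array([554., 359.], dtype=float32))]
[169.  22.  14.] [451.9   9.5] 3.17 [247. 211.] [386. 359.]
[182. 181. 183.] [525.6  56.4] 1.99 [382. 205.] [488. 296.]
```

>>> carry_out(
  targets=[
    [[0.004, -0.012, -0.1], [0, 0, 0], 0.5],
    [[0, 0, -0.1], [0, 0, 0], 0.5],
    [[0, 0, -0.1], [0, 0, 0], 0.5],
    [[0, 0, -0.04], [0, 0, 0], 0.5],
    [[0, 0, 0], [0, 0, 0], 0.5],
    [[0, 0, 0], [0, 0, 0], 0.5],
  ],
)

```text
time: 58.38
tcp_pos: [437.7, 53.7, 175.2]
eef_rot: [-179.6, 0.1, 92.3]
force: [0.1, 0.1, -0.9]
grip_width: 63.7
grip_force: 25.0
```

>>> carry_out(
  targets=[
    [[0, 0, -0.014], [0, 0, 0], 0.5],
    [[0, 0, -0.01], [0, 0, 0], 0.5],
    [[0, 0, 0], [0, 0, 0], 0.5],
  ],
)

```text
time: 58.63
tcp_pos: [437.7, 54.5, 169.7]
eef_rot: [-179.7, 0.1, 92.4]
force: [0.3, -0.1, -0.5]
grip_width: 63.5
grip_force: 25.0
```

>>> carry_out(
  targets=[
    [[0, 0, -0.008], [0, 0, 0], 0.5],
    [[0, 0, 0], [0, 0, 0], 0.5],
    [[0, 0, 0], [0, 0, 0], 0.78],
    [[0, 0, 0], [0, 0, 0], 0.78],
    [[0, 0, 0], [0, 0, 0], 0.78],
    [[0, 0, 0.06], [0, 0, 0], 0.78],
    [[0, 0, 0.15], [0, 0, 0], 0.78],
    [[0, 0, 0.15], [0, 0, 0], 0.78],
    [[0, -0.15, 0.1], [0, 0, 0], 0.92],
    [[0, -0.15, 0.1], [0, 0, 0], 0.92],
    [[0, -0.16, 0], [0, 0, 0], 0.92],
    [[0, 0, 0], [0, 0, 0], 0.92],
  ],
)

```text
time: 59.63
tcp_pos: [438.1, -59.9, 305.2]
eef_rot: [-179.9, 0.4, 92.1]
force: [-0.6, -0.4, -0.3]
grip_width: 83.8
grip_force: 0.0
```

```bash
python3 -c "
from h import *
chk(); rackpose()
ims=np.array(ctrl.capture('top'))
for d in ctrl.trace('top','tumbler1'):
  m=d['region']; c=ims[m].mean(0)
  if c[0]>100 and c[1]>50 and c[2]<60: print(c.round(),fit({'top':mp(m)},lambda x:cyl(x,6),list(ray('top',d['location'],50)[:2])))
plan([416,-263,262],RR(0,92.4))
"
```

```text
[26. 80. 48.] [ 533.6 -111.7] 1.95 [376. 254.] [453. 334.]
[166. 154.   6.] [ 442.4 -114.2] 2.01 [290. 255.] [356. 342.]
[119.  64.  14.] [ 417.5 -234. ] 2.78 [269. 354.] [306. 373.]
[186.  28.  20.] [436.5  62.5] 0.91 [280.  43.] [364. 139.]
[192. 192. 193.] [523.4  61.8] 1.44 [381.  49.] [479. 142.]
rack hull [([544, 48], [620.5, 111.6]), ([517, 270], [632.2, -82.8]), ([481, 298], [601.9, -113.2]), ([275, 297], [397.6, -120.9]), ([265, 53], [386.5, 98.9])]
cuptrace [(0.91, array([264.,  47.], dtype=float32), array([546., 344.], dtype=float32))]
[155. 143.  22.] (array([ 447.59959592, -124.90418518]), np.float64(2.4490306287404984))
[157.  84.  12.] (array([ 413.47525863, -265.27372265]), np.float64(0.2874103882459013))
t 59.93 tcp [437.3 -53.6 303. ] rot [-1.796e+02  1.000e-01  9.250e+01] grasp [436.8 -53.7 243. ] q [ -8.4   5.8 104.5  -0.2  70.1 -10.8] F [-0.2  0.5 -0.1] w 83.8 0.0
target tcp [ 416. -263.  262.] d [ -21.3 -209.4  -41. ] ang 0.5 rows 6 shift [-0.0142 -0.1396 -0.0274] turn [ 0.0001 -0.0006 -0.0001]
```

>>> carry_out(
  targets=[
    [[-0.0142, -0.1396, -0.027], [0, 0, 0], 0.92],
    [[-0.0142, -0.1396, -0.027], [0, 0, 0], 0.92],
    [[-0.0142, -0.1396, -0.027], [0, 0, 0], 0.92],
    [[-0.0142, -0.1396, -0.027], [0, 0, 0], 0.92],
    [[-0.0142, -0.1396, -0.027], [0, 0, 0], 0.92],
    [[-0.0142, -0.1396, -0.027], [0, 0, 0], 0.92],
    [[0, 0, 0], [0, 0, 0], 0.92],
    [[0, 0, -0.139], [0, 0, 0], 0.92],
    [[0, 0, -0.139], [0, 0, 0], 0.92],
    [[0, 0, -0.139], [0, 0, 0], 0.92],
    [[0, 0, -0.139], [0, 0, 0], 0.92],
    [[0, 0, 0], [0, 0, 0], 0.92],
  ],
)

```text
time: 60.93
tcp_pos: [413.4, -260.4, 118.6]
eef_rot: [-179.0, -0.4, 92.5]
force: [-0.1, 0.7, -0.5]
grip_width: 83.8
grip_force: 0.0
```

>>> carry_out(
  targets=[
    [[0, 0, 0], [0, 0, 0], 0.92],
    [[0, 0, 0], [0, 0, 0], 0.5],
    [[0, 0, 0], [0, 0, 0], 0.5],
    [[0, 0, 0], [0, 0, 0], 0.5],
    [[0, 0, 0], [0, 0, 0], 0.5],
    [[0, 0, 0], [0, 0, 0], 0.5],
    [[0, 0, 0], [0, 0, 0], 0.5],
    [[0, 0, 0], [0, 0, 0], 0.5],
  ],
  squeeze=25,
)

```text
time: 61.6
tcp_pos: [416.9, -264.5, 126.0]
eef_rot: [-179.8, 0.2, 92.4]
force: [-1.4, 1.2, 7.5]
grip_width: 63.4
grip_force: 25.0
```

```bash
python3 -c "
from h import *
plan([441.4,-32,262],RR(0,92.6))
"
```

```text
t 61.6 tcp [ 416.9 -264.5  126. ] rot [-179.8    0.2   92.4] grasp [ 416.7 -264.7   66. ] q [-33.6  21.1 113.2  -0.4  45.8 -35.7] F [-1.4  1.2  7.5] w 63.4 25.0
target tcp [441.4 -32.  262. ] d [ 24.5 232.5 136. ] ang 0.4 rows 7 shift [0.014  0.1328 0.0777] turn [ 0.0003 -0.0003  0.0003]
```

>>> carry_out(
  targets=[
    [[0, 0, 0.13], [0, 0, 0], 0.5],
    [[0, 0, 0.14], [0, 0, 0], 0.5],
    [[0, 0, 0.14], [0, 0, 0], 0.5],
    [[0, 0, 0.14], [0, 0, 0], 0.5],
    [[0.014, 0.1328, 0], [0, 0, 0], 0.5],
    [[0.014, 0.1328, 0], [0, 0, 0], 0.5],
    [[0.014, 0.1328, 0], [0, 0, 0], 0.5],
    [[0.014, 0.1328, 0], [0, 0, 0], 0.5],
    [[0.014, 0.1328, 0], [0, 0, 0], 0.5],
    [[0.014, 0.1328, 0], [0, 0, 0], 0.5],
    [[0.014, 0.1328, 0], [0, 0, 0], 0.5],
    [[0, 0, 0], [0, 0, 0], 0.5],
  ],
)

```text
time: 62.6
tcp_pos: [440.7, -27.2, 262.2]
eef_rot: [-179.7, -0.0, 92.7]
force: [0.2, -0.6, -0.9]
grip_width: 63.5
grip_force: 25.0
```

>>> carry_out(
  targets=[
    [[0, 0, 0], [0, 0, 0], 0.5],
    [[0, 0, -0.1], [0, 0, 0], 0.5],
    [[0, 0, -0.1], [0, 0, 0], 0.5],
    [[0, 0, -0.1], [0, 0, 0], 0.5],
    [[0, 0, -0.05], [0, 0, 0], 0.5],
    [[0, 0, 0], [0, 0, 0], 0.5],
    [[0, 0, 0], [0, 0, 0], 0.5],
  ],
)

```text
time: 63.18
tcp_pos: [440.6, -32.7, 174.1]
eef_rot: [-179.6, 0.1, 92.3]
force: [0.5, 0.1, -1.4]
grip_width: 63.5
grip_force: 25.0
```

>>> carry_out(
  targets=[
    [[0, 0, -0.012], [0, 0, 0], 0.5],
    [[0, 0, -0.012], [0, 0, 0], 0.5],
    [[0, 0, -0.006], [0, 0, 0], 0.5],
    [[0, 0, 0], [0, 0, 0], 0.5],
  ],
)

```text
time: 63.52
tcp_pos: [441.3, -32.0, 167.9]
eef_rot: [-179.8, 0.2, 92.4]
force: [-1.0, -0.5, 5.5]
grip_width: 63.5
grip_force: 25.0
```

>>> carry_out(
  targets=[
    [[0, 0, 0], [0, 0, 0], 0.78],
    [[0, 0, 0], [0, 0, 0], 0.78],
    [[0, 0, 0], [0, 0, 0], 0.78],
    [[0, 0, 0.06], [0, 0, 0], 0.78],
    [[0, 0, 0.15], [0, 0, 0], 0.78],
    [[0, 0, 0.15], [0, 0, 0], 0.78],
    [[0.06, -0.1, 0.15], [0, 0, 0], 0.78],
    [[0.06, -0.1, 0.1], [0, 0, 0], 0.78],
    [[0.06, -0.1, 0], [0, 0, 0], 0.78],
    [[0.06, -0.1, 0], [0, 0, 0], 0.78],
    [[0, 0, 0], [0, 0, 0], 0.78],
    [[0, 0, 0], [0, 0, 0], 0.78],
  ],
)

```text
time: 64.52
tcp_pos: [499.1, -129.4, 314.0]
eef_rot: [-179.6, 0.1, 92.3]
force: [-0.6, -0.8, -0.2]
grip_width: 71.4
grip_force: 0.0
```

```bash
python3 - <<'E'
from h import *
st()
im=np.array(ctrl.capture('wrist'))
for d in ctrl.trace('wrist','tumbler1'):
  if d['p']<.3: continue
  m=mp(d['region']); x0=ray('wrist',d['location'],85)[:2]
  f=fit({'wrist':m},lambda x:cyl(x,48),list(x0)); g=fit({'wrist':m},tc,[*f[0],84,88,90]); print(im[d['region']].mean(0).round(),f[0].round(1),round(f[1],2),'3d',g[0].round(0),round(g[1],2),m.min(0),m.max(0))
rackpose()
E
```

```text
t 64.52 tcp [ 499.1 -129.4  314. ] rot [-1.796e+02  1.000e-01  9.230e+01] grasp [ 498.7 -129.5  254. ] q [-15.7  12.3  94.8  -0.2  73.2 -17.9] F [-0.6 -0.8 -0.2] w 71.4 0.0
[156.  21.  15.] [436.6  61.1] 2.17 3d [435.  63.  71.  93. 100.] 1.95 [205.   0.] [294.  61.]
[206. 194.   5.] [ 446.3 -119.6] 1.17 3d [ 444. -121.   76.   90.   83.] 0.25 [220. 186.] [297. 263.]
[214. 134.   8.] [441.5 -31. ] 0.72 3d [440. -30.  78.  90.  92.] 0.24 [211.  75.] [296. 160.]
[177. 176. 178.] [525.   60.6] 2.17 3d [526.  60.  66.  98.  93.] 1.9 [320.   0.] [405.  66.]
[ 24. 159.  82.] [ 533.1 -115.3] 1.02 3d [ 535. -117.   75.   90.   78.] 0.19 [323. 186.] [396. 263.]
rack hull [([477, 0], [624.0, 76.3]), ([454, 266], [636.4, -157.3]), ([220, 270], [401.4, -172.0]), ([198, 0], [388.4, 67.1])]
cuptrace [(0.89, array([197.,   0.], dtype=float32), array([478., 272.], dtype=float32))]
```

>>> carry_out(
  targets=[
    [[0.0577, 0.1253, 0.018], [0, 0, 0], 0.6],
    [[0.0577, 0.1253, 0.018], [0, 0, 0], 0.6],
    [[0.0577, 0.1253, 0.018], [0, 0, 0], 0.6],
    [[0.0577, 0.1253, 0.018], [0, 0, 0], 0.6],
    [[0.0577, 0.1253, 0.018], [0, 0, 0], 0.6],
    [[0.0577, 0.1253, 0.018], [0, 0, 0], 0.6],
    [[0.0577, 0.1253, 0.018], [0, 0, 0], 0.6],
    [[0, 0, 0], [0, 0, 0], 0.6],
    [[0, 0, 0], [0, 0, 0], 0.6],
  ],
)

```text
time: 65.47
tcp_pos: [599.6, 92.9, 345.7]
eef_rot: [-179.6, 0.1, 92.6]
force: [-0.9, -0.5, -0.3]
grip_width: 55.0
grip_force: 0.0
```

```bash
python3 - <<'E'
from h import *
st()
im=save('wrist','p1')
for th in('cap_top','spout','pump_bottle'):
  for d in ctrl.trace('wrist',th)[:2]:
    m=mp(d['region']); print(th,round(d['p'],2),np.round(d['location']),m.min(0),m.max(0),len(m))
d=ctrl.trace('wrist','cap_top')[0]; reg=d['region']
# coarse map of the region
r0,c0=mp(reg).min(0)[::-1].astype(int);r1,c1=mp(reg).max(0)[::-1].astype(int)
for r in range(r0,r1+1,8): print(r,''.join('#' if reg[r,c] else '.' for c in range(c0,c1+1,4)))
print(c0)
E
```

```text
t 65.47 tcp [599.6  92.9 345.7] rot [-1.796e+02  1.000e-01  9.260e+01] grasp [599.1  92.8 285.7] q [ 7.8 19.9 79.6 -0.1 80.9  5.2] F [-0.9 -0.5 -0.3] w 55.0 0.0
cap_top 0.72 [111. 446.] [310.  75.] [492. 147.] 6003
cap_top 0.28 [250. 297.] [118. 205.] [341. 360.] 10420
spout 0.71 [110. 445.] [310.  75.] [492. 147.] 5845
pump_bottle 0.9 [121. 414.] [310.  74.] [492. 171.] 10673
pump_bottle 0.43 [111. 442.] [309.  75.] [493. 147.] 6089
75 ......................................#.......
83 .................................###########..
91 ...............................##############.
99 .............................#################
107 ..############################################
115 ##############################################
123 ............................##################
131 .............................###############..
139 ...............................###########....
147 ...................................#..........
310
```

```bash
python3 - <<'E'
from h import *
c=ray('wrist',[111,457],224); print('cap',c)
for z in(224,212,200,195): print(z,ray('wrist',[111.5,310],z))
for rc in([111,422],[111,492],[75,457],[147,457]): print(ray('wrist',rc,224).round(1))
E
```

```text
cap [677.72249968 187.62381845 224.        ]
224 [591.45596735 183.94405235 224.        ]
212 [591.0963605  185.56429294 212.        ]
200 [590.73675365 187.18453353 200.        ]
195 [590.58691747 187.85963378 195.        ]
[657.2 186.8 224. ]
[698.2 188.4 224. ]
[675.1 206.9 224. ]
[680.5 167.4 224. ]
```

>>> carry_out(
  targets=[
    [[-0.04, -0.146, 0], [0, 0, 0], 0.6],
    [[-0.04, -0.146, 0], [0, 0, 0], 0.6],
    [[-0.04, -0.146, 0], [0, 0, 0], 0.6],
    [[-0.04, -0.146, 0], [0, 0, 0], 0.6],
    [[-0.04, -0.146, 0], [0, 0, 0], 0.6],
    [[-0.04, -0.146, 0], [0, 0, 0], 0.6],
    [[-0.04, -0.146, 0], [0, 0, 0], 0.6],
    [[-0.04, -0.146, 0], [0, 0, 0], 0.6],
    [[0, 0, 0], [0, 0, 0], 0.6],
    [[0, 0, 0], [0, 0, 0], 0.6],
  ],
)

```text
time: 66.55
tcp_pos: [518.5, -203.6, 346.1]
eef_rot: [-179.6, 0.1, 92.1]
force: [-0.2, -0.3, 0.2]
grip_width: 55.0
grip_force: 0.0
```

```bash
python3 - <<'E'
from h import *
plan([520,-205,140],RR(0,92.7)); rackpose()
E
```

```text
t 66.55 tcp [ 518.5 -203.6  346.1] rot [-1.796e+02  1.000e-01  9.210e+01] grasp [ 518.1 -203.7  286.1] q [-22.5  15.2  86.4  -0.3  78.8 -24.6] F [-0.2 -0.3  0.2] w 55.0 0.0
target tcp [ 520. -205.  140.] d [   1.5   -1.4 -206.1] ang 0.7 rows 6 shift [ 0.001  -0.0009 -0.1374] turn [ 0.0002 -0.0005  0.0009]
rack hull [([443, 0], [626.8, 13.8]), ([431, 188], [635.8, -157.9]), ([207, 191], [401.9, -170.2]), ([189, 0], [391.5, 5.3])]
cuptrace [(0.63, array([187.,   0.], dtype=float32), array([445., 193.], dtype=float32))]
```

>>> carry_out(
  targets=[
    [[0.001, 0, -0.1374], [0, 0, 0.001], 0.6],
    [[0.001, 0, -0.1374], [0, 0, 0.001], 0.6],
    [[0.001, 0, -0.1374], [0, 0, 0.001], 0.6],
    [[0.001, 0, -0.1374], [0, 0, 0.001], 0.6],
    [[0.001, 0, -0.1374], [0, 0, 0.001], 0.6],
    [[0.001, 0, -0.1374], [0, 0, 0.001], 0.6],
    [[0, 0, 0], [0, 0, 0], 0.6],
    [[0, 0, 0], [0, 0, 0], 0.6],
  ],
)

```text
time: 67.32
tcp_pos: [521.0, -199.9, 139.0]
eef_rot: [-179.4, 0.0, 93.2]
force: [-0.2, 0.2, 0.4]
grip_width: 55.0
grip_force: 0.0
```

>>> carry_out(
  targets=[
    [[0, 0.03, 0], [0, 0, 0], 0.6],
    [[0, 0.03, 0], [0, 0, 0], 0.6],
    [[-0.001, 0.02, 0], [0, 0, 0], 0.6],
    [[-0.002, 0.03, 0], [0, 0, 0], 0.6],
    [[-0.002, 0.04, 0], [0, 0, 0], 0.6],
    [[-0.002, 0.04, 0], [0, 0, 0], 0.6],
    [[-0.002, 0.04, 0], [0, 0, 0], 0.6],
    [[-0.002, 0.04, 0], [0, 0, 0], 0.6],
    [[-0.002, 0.04, 0], [0, 0, 0], 0.6],
    [[-0.002, 0.03, 0], [0, 0, 0], 0.6],
    [[-0.001, 0.02, 0], [0, 0, 0], 0.6],
    [[0, 0, 0], [0, 0, 0], 0.6],
  ],
)

```text
time: 68.32
tcp_pos: [516.7, -109.9, 140.2]
eef_rot: [-179.6, 0.0, 93.1]
force: [-0.0, -0.2, -0.6]
grip_width: 54.7
grip_force: 0.0
```

```bash
python3 - <<'E'
from h import *
st(); chk(); rackpose()
E
```

```text
t 68.32 tcp [ 516.7 -109.9  140.2] rot [-179.6    0.    93.1] grasp [ 516.3 -110.    80.2] q [-13.2  22.7 107.6  -0.2  50.1 -16.2] F [-0.  -0.2 -0.6] w 54.7 0.0
[ 26. 168.  88.] [549.7 -35.4] 3.83 [277.  50.] [471. 250.]
[203. 190.   2.] [443.7 -47.2] 2.06 [ 0. 47.] [243. 247.]
[164.  88.  13.] [439.9  19.9] 4.0 [109.   0.] [224.  32.]
rack hull [([615, 0], [628.5, 23.5]), ([566, 262], [633.2, -84.9]), ([68, 257], [397.2, -95.7]), ([23, 0], [391.5, 11.6])]
cuptrace [(0.58, array([23.,  0.], dtype=float32), array([616., 264.], dtype=float32))]
```

>>> carry_out(
  targets=[
    [[-0.002, 0.03, 0], [0, 0, 0], 0.6],
    [[-0.002, 0.04, 0], [0, 0, 0], 0.6],
    [[-0.002, 0.04, 0], [0, 0, 0], 0.6],
    [[-0.002, 0.04, 0], [0, 0, 0], 0.6],
    [[-0.002, 0.05, 0], [0, 0, 0], 0.6],
    [[-0.002, 0.05, 0], [0, 0, 0], 0.6],
    [[-0.002, 0.05, 0], [0, 0, 0], 0.6],
    [[-0.002, 0.05, 0], [0, 0, 0], 0.6],
    [[-0.002, 0.05, 0], [0, 0, 0], 0.6],
    [[-0.002, 0.05, 0], [0, 0, 0], 0.6],
    [[-0.001, 0.03, 0], [0, 0, 0], 0.6],
    [[0, 0.02, 0], [0, 0, 0], 0.6],
  ],
)

```text
time: 69.52
tcp_pos: [511.6, 15.1, 139.9]
eef_rot: [-179.6, 0.1, 93.1]
force: [-0.6, -3.1, 0.3]
grip_width: 55.0
grip_force: 1.5
```

>>> carry_out(
  targets=[
    [[0, 0, 0], [0, 0, 0], 0.6],
    [[0, 0, 0], [0, 0, 0], 0.6],
    [[0, -0.03, 0], [0, 0, 0], 0.6],
    [[0, -0.08, 0], [0, 0, 0], 0.6],
    [[0, 0, 0.13], [0, 0, 0], 0.6],
    [[0, 0, 0.15], [0, 0, 0], 0.6],
    [[0, 0, 0.15], [0, 0, 0], 0.6],
    [[0, 0, 0.15], [0, 0, 0], 0.6],
    [[0.03, 0.1, 0.15], [0, 0, 0], 0.6],
    [[0.03, 0.1, 0.1], [0, 0, 0], 0.6],
    [[0, 0, 0], [0, 0, 0], 0.6],
    [[0, 0, 0], [0, 0, 0], 0.6],
  ],
)

```text
time: 70.52
tcp_pos: [526.9, 34.0, 345.4]
eef_rot: [-179.8, 0.1, 93.1]
force: [0.1, -0.1, -1.0]
grip_width: 54.7
grip_force: 0.0
```

```bash
python3 - <<'E'
from h import *
st(); rackpose()
im=save('wrist','p2'); hsv=cv2.cvtColor(im,cv2.COLOR_RGB2HSV)
for d in ctrl.trace('wrist','cap_top')[:1]: m=mp(d['region']); print('cap',d['p'],m.min(0),m.max(0))
ex=[512+91-10,184]
print('pred cup px',proj('wrist',[593,175,76]))
for d in ctrl.trace('wrist','tumbler1'):
  if d['p']>.3: m=mp(d['region']); x0=ray('wrist',d['location'],85)[:2]; f=fit({'wrist':m},lambda x:cyl(x,48),list(x0)); print(im[d['region']].mean(0).round(),f[0].round(1),round(f[1],2),m.min(0),m.max(0))
E
```

```text
t 70.52 tcp [526.9  34.  345.4] rot [-1.798e+02  1.000e-01  9.310e+01] grasp [526.7  33.8 285.4] q [ 2.5 12.4 90.2 -0.1 77.6 -0.6] F [ 0.1 -0.1 -1. ] w 54.7 0.0
rack hull [([427, 0], [615.0, 248.9]), ([409, 225], [623.0, 39.4]), ([192, 223], [392.2, 28.9]), ([173, 0], [381.2, 237.1])]
cuptrace [(0.67, array([172.,   0.], dtype=float32), array([428., 226.], dtype=float32))]
cap 0.74 [438.   0.] [639.  46.]
pred cup px [ 84.74127232 396.04549282]
[ 26. 165.  86.] [527.3  82.3] 1.08 [288. 145.] [357. 214.]
[140. 139. 141.] [521.4 205.1] 3.16 [293.   0.] [355.  30.]
[204. 192.   8.] [438.9  79.5] 0.79 [191. 143.] [270. 213.]
[205. 126.   8.] [434.9 168. ] 0.85 [182.  30.] [268. 120.]
[122.  18.  18.] [455.1 219.9] 3.57 [202.   0.] [264.  25.]
```

```bash
python3 - <<'E'
from h import *
im=cv2.imread('pics/p2.png')[:,:,::-1].astype(int)
mn=im[20:160,350:450].min(2)
print(mn[::5,::4])
E
```

```text
[[157 158 158 158 106  20  26  23  24  24  26  27  25  24  23  26  26  23
   13  15  73 187 120  19  18]
 [ 91  93  92  93  52  18  27  26  24  23  26  25  24  22  26  25  23  25
   20  16  93 187 164  74  67]
 [144 145 144 146  86  23  26  22  24  26  25  24  23  26  26  24  25  23
   17  18 126 187 143 102 100]
 [112 113 111 111  62  21  28  23  24  27  25  26  26  24  26  24  24  25
   19  20 135 187 132 102 102]
 [ 23  22  24  24  21  23  28  28  27  25  24  25  25  26  25  25  26  25
   20  20 149 187 113 103 103]
 [210 210 210 209 107  19  26  28  28  28  25  25  25  26  24  27  25  24
   19  25 172 188 109 107 107]
 [217 217 217 217  90  24 165 203 203 203 203 203 203 204 203 204 203 203
  203  70 176 188 160 159 159]
 [204 204 205 205  77  46 191 165 152 152 152 152 152 152 151 151 151 144
  202  66 182 189 161 161 161]
 [ 47  46  46  48  18  66 200 119 100  97  96  96  96  96  96  95  97  99
  202  54 189 188 159 158 129]
 [162 159 157 160  40  71 204  99  84  85  85  84  85  84  85  84  86  99
  206  47 189 183 160 127 141]
 [163 160 157 160  39  79 204  95  85  84  86  85 
[... 1140 characters left out ...]
30  29  30  28  27  28  27  27  26  17
   51 195 141 104 113 109 110]
 [161 157 157 135  23  29  29  29  28  28  30  29  30  28  27  28  25  18
   70 196 123 102 111 108 110]
 [ 54  54  53  44  25  28  28  27  28  28  28  27  28  27  29  26  23  17
   81 196 107 105 110 108 112]
 [166 162 162 123  26  27  29  26  30  29  27  27  28  29  27  30  20  18
  110 195 105 106 108 109 113]
 [165 162 162 121  24  27  28  28  26  29  28  29  28  30  30  27  20  18
  134 194 103 109 107 109 112]
 [ 52  50  51  33  25  27  29  26  29  26  29  26  28  28  26  27  20  19
  144 191 103 110 107 110 110]
 [152 160 161  99  23  28  28  29  29  29  29  29  27  27  27  29  14  20
  162 181  93 101 107 111 108]]
```

>>> carry_out(
  targets=[
    [[0.1005, 0.1024, 0], [0, 0, 0], 0],
    [[0.1005, 0.1024, 0], [0, 0, 0], 0],
    [[0.1005, 0.1024, 0], [0, 0, 0], 0],
    [[0.1005, 0.1024, 0], [0, 0, 0], 0],
    [[0.1005, 0.1024, 0], [0, 0, 0], 0],
    [[0.1005, 0.1024, 0], [0, 0, 0], 0],
    [[0, 0, 0], [0, 0, 0], 0],
    [[0, 0, 0], [0, 0, 0], 0],
    [[0, 0, -0.1], [0, 0, 0], 0],
    [[0, 0, 0], [0, 0, 0], 0],
    [[0, 0, 0], [0, 0, 0], 0],
  ],
)

```text
time: 71.68
tcp_pos: [676.0, 186.1, 317.8]
eef_rot: [-179.4, 0.2, 93.0]
force: [-0.6, 0.2, 0.5]
grip_width: 0.7
grip_force: 0.0
```

```bash
python3 -c "
from h import *
plan([677.7,187.6,304])"
```

```text
t 71.68 tcp [676.  186.1 317.8] rot [-179.4    0.2   93. ] grasp [675.3 185.9 257.8] q [14.5 29.8 67.7 -0.1 83.2 11.5] F [-0.6  0.2  0.5] w 0.7 0.0
target tcp [677.7 187.6 304. ] d [  1.7   1.5 -13.8] ang 0.0 rows 1 shift [ 0.0069  0.0058 -0.055 ] turn [0. 0. 0.]
```

>>> carry_out(
  targets=[
    [[0.004, 0.003, -0.04], [0, 0, 0], 0],
    [[0, 0, -0.03], [0, 0, 0], 0],
    [[0, 0, -0.03], [0, 0, 0], 0],
    [[0, 0, -0.02], [0, 0, 0], 0],
    [[0, 0, 0], [0, 0, 0], 0],
    [[0, 0, 0], [0, 0, 0], 0],
  ],
)

```text
time: 72.18
tcp_pos: [678.4, 187.9, 290.6]
eef_rot: [-179.8, 0.1, 93.1]
force: [-0.7, -1.6, 7.0]
grip_width: 0.7
grip_force: 3.6
```

>>> carry_out(
  targets=[
    [[0, 0, -0.016], [0, 0, 0], 0],
    [[0, 0, -0.012], [0, 0, 0], 0],
    [[0, 0, 0], [0, 0, 0], 0],
    [[0, 0, 0], [0, 0, 0], 0],
  ],
)

```text
time: 72.52
tcp_pos: [678.2, 187.8, 286.6]
eef_rot: [-179.9, 0.1, 93.1]
force: [-2.3, -2.7, 14.7]
grip_width: 0.5
grip_force: 7.6
```

>>> carry_out(
  targets=[
    [[0, 0, -0.006], [0, 0, 0], 0],
    [[0, 0, 0], [0, 0, 0], 0],
    [[0, 0, 0], [0, 0, 0], 0],
  ],
)

```text
time: 72.77
tcp_pos: [678.1, 187.8, 286.5]
eef_rot: [-180.0, 0.1, 93.1]
force: [-4.1, -2.7, 19.1]
grip_width: 0.5
grip_force: 9.9
```

>>> carry_out(
  targets=[
    [[0, 0, 0.05], [0, 0, 0], 0],
    [[0, 0, 0.08], [0, 0, 0], 0],
    [[0, 0, 0.12], [0, 0, 0], 0],
    [[0, 0, 0], [0, 0, 0], 0],
    [[0, 0, 0], [0, 0, 0], 0],
    [[-0.1, -0.1, 0], [0, 0, 0], 0],
    [[-0.1, -0.1, 0], [0, 0, 0], 0],
    [[-0.1, -0.1, 0], [0, 0, 0], 0.6],
    [[-0.1, -0.1, 0], [0, 0, 0], 0.6],
    [[-0.1, -0.1, 0], [0, 0, 0], 0.6],
    [[-0.1, -0.1, 0], [0, 0, 0], 0.6],
    [[0, 0, 0], [0, 0, 0], 0.6],
  ],
)

```text
time: 73.77
tcp_pos: [523.1, 35.0, 341.8]
eef_rot: [-179.3, 0.2, 92.9]
force: [-0.2, 1.1, 0.2]
grip_width: 30.9
grip_force: 0.0
```

```bash
python3 -c "
from h import *
plan([514,-5,345]); rackpose()"
```

```text
t 73.77 tcp [523.1  35.  341.8] rot [-179.3    0.2   92.9] grasp [522.3  34.7 281.8] q [ 2.7 12.4 90.7 -0.2 77.6 -0.2] F [-0.2  1.1  0.2] w 30.9 0.0
target tcp [514.  -5. 345.] d [ -9.1 -40.    3.2] ang 0.0 rows 2 shift [-0.0182 -0.0801  0.0064] turn [0. 0. 0.]
rack hull [([435, 0], [621.4, 251.5]), ([417, 225], [629.9, 43.2]), ([197, 224], [397.0, 32.0]), ([177, 0], [385.0, 240.4])]
cuptrace [(0.9, array([176.,   0.], dtype=float32), array([436., 226.], dtype=float32))]
```

>>> carry_out(
  targets=[
    [[-0.074, -0.09, 0], [0, 0, 0], 0.6],
    [[-0.074, -0.09, 0], [0, 0, 0], 0.6],
    [[0, -0.04, 0], [0, 0, 0], 0.6],
    [[0, 0, 0], [0, 0, 0], 0.6],
    [[0, 0, -0.134], [0, 0, 0], 0.6],
    [[0, 0, -0.134], [0, 0, 0], 0.6],
    [[0, 0, -0.134], [0, 0, 0], 0.6],
    [[0, 0, -0.134], [0, 0, 0], 0.6],
    [[0, 0, -0.134], [0, 0, 0], 0.6],
    [[0, 0, -0.134], [0, 0, 0], 0.6],
    [[0, 0, 0], [0, 0, 0], 0.6],
    [[0, 0, 0], [0, 0, 0], 0.6],
  ],
)

```text
time: 74.87
tcp_pos: [491.4, -15.7, 140.7]
eef_rot: [-179.4, 0.1, 93.1]
force: [0.1, -0.9, 0.9]
grip_width: 54.7
grip_force: 0.0
```

>>> carry_out(
  targets=[
    [[-0.001, 0.04, 0], [0, 0, 0], 0.6],
    [[-0.001, 0.03, 0], [0, 0, 0], 0.6],
    [[-0.002, 0.03, 0], [0, 0, 0], 0.6],
    [[-0.002, 0.04, 0], [0, 0, 0], 0.6],
    [[-0.002, 0.05, 0], [0, 0, 0], 0.6],
    [[-0.002, 0.05, 0], [0, 0, 0], 0.6],
    [[-0.002, 0.05, 0], [0, 0, 0], 0.6],
    [[-0.002, 0.05, 0], [0, 0, 0], 0.6],
    [[-0.002, 0.05, 0], [0, 0, 0], 0.6],
    [[-0.002, 0.05, 0], [0, 0, 0], 0.6],
    [[-0.002, 0.04, 0], [0, 0, 0], 0.6],
    [[-0.002, 0.03, 0], [0, 0, 0], 0.6],
  ],
)

```text
time: 75.87
tcp_pos: [486.6, 112.0, 143.4]
eef_rot: [-179.9, 0.1, 93.1]
force: [2.8, -3.8, 0.9]
grip_width: 55.1
grip_force: 2.0
```

```bash
python3 -c "
from h import *
st(); rackpose()"
```

```text
t 75.87 tcp [486.6 112.  143.4] rot [-1.799e+02  1.000e-01  9.310e+01] grasp [486.5 111.8  83.4] q [ 1.170e+01  2.020e+01  1.113e+02 -1.000e-01  4.870e+01  8.600e+00] F [ 2.8 -3.8  0.9] w 55.1 2.0
rack hull [([605, 258], [624.5, 141.0]), ([120, 262], [390.0, 125.9]), ([79, 0], [382.0, 237.6]), ([517, 0], [561.4, 247.1]), ([639, 36], [614.6, 236.7]), ([639, 115], [623.1, 206.1])]
cuptrace [(0.87, array([79.,  0.], dtype=float32), array([639., 265.], dtype=float32))]
```

>>> carry_out(
  targets=[
    [[-0.002, 0.04, 0], [0, 0, 0], 0.6],
    [[-0.002, 0.04, 0], [0, 0, 0], 0.6],
    [[-0.002, 0.04, 0], [0, 0, 0], 0.6],
    [[-0.002, 0.04, 0], [0, 0, 0], 0.6],
    [[-0.002, 0.04, 0], [0, 0, 0], 0.6],
    [[-0.002, 0.04, 0], [0, 0, 0], 0.6],
    [[-0.002, 0.03, 0], [0, 0, 0], 0.6],
  ],
)

```text
time: 76.55
tcp_pos: [482.3, 179.3, 142.1]
eef_rot: [-179.7, 0.1, 93.1]
force: [2.2, -3.5, 2.5]
grip_width: 54.9
grip_force: 2.0
```

```bash
python3 -c "
from h import *
st(); rackpose()
for n in('top','scene'):
  ctrl.capture(n)
  for d in ctrl.trace(n,'rack')[:2]: m=mp(d['region']); print(n,round(d['p'],2),m.min(0),m.max(0))"
```

```text
t 76.55 tcp [482.3 179.3 142.1] rot [-1.797e+02  1.000e-01  9.310e+01] grasp [481.9 179.2  82.1] q [ 19.1  21.5 109.3  -0.   49.6  16. ] F [ 2.2 -3.5  2.5] w 54.9 2.0
rack hull [([613, 260], [623.4, 208.1]), ([121, 262], [386.8, 193.9]), ([82, 0], [379.7, 305.2]), ([523, 0], [559.3, 314.4]), ([631, 30], [605.8, 305.9]), ([639, 146], [621.5, 260.6])]
cuptrace [(0.64, array([82.,  0.], dtype=float32), array([639., 266.], dtype=float32))]
top 0.95 [ 97. 237.] [202. 349.]
scene 0.67 [396. 270.] [526. 370.]
```

Continue in small steps until the force rises.

>>> carry_out(
  targets=[
    [[-0.002, 0.03, 0], [0, 0, 0], 0.6],
    [[-0.001, 0.03, 0], [0, 0, 0], 0.6],
    [[-0.001, 0.03, 0], [0, 0, 0], 0.6],
    [[0, 0, 0], [0, 0, 0], 0.6],
  ],
)

```text
time: 77.18
tcp_pos: [481.2, 202.4, 142.1]
eef_rot: [-179.6, 0.0, 93.1]
force: [-0.6, 0.1, -0.1]
grip_width: 54.9
grip_force: 0.0
```

>>> carry_out(
  targets=[
    [[-0.001, 0.02, 0], [0, 0, 0], 0.6],
    [[-0.001, 0.02, 0], [0, 0, 0], 0.6],
    [[0, 0, 0], [0, 0, 0], 0.6],
  ],
)

```text
time: 77.43
tcp_pos: [480.9, 212.1, 142.2]
eef_rot: [-179.7, 0.0, 93.1]
force: [-0.1, -0.2, -0.1]
grip_width: 54.9
grip_force: 0.0
```

>>> carry_out(
  targets=[
    [[-0.001, 0.02, 0], [0, 0, 0], 0.6],
    [[-0.001, 0.02, 0], [0, 0, 0], 0.6],
    [[0, 0, 0], [0, 0, 0], 0.6],
  ],
)

```text
time: 77.68
tcp_pos: [480.3, 221.9, 142.2]
eef_rot: [-179.7, 0.0, 93.1]
force: [0.3, 0.2, 0.3]
grip_width: 54.6
grip_force: 0.0
```

```bash
python3 -c "
from h import *
st(); rackpose(); g=lambda n,r,c,z:ray(n,[r,c],z)[:2].round()
ctrl.capture('top')
for d in ctrl.trace('top','rack')[:1]: m=mp(d['region']); print(m.min(0),m.max(0))
print('bay wall ends top0', g('top',210,187,170), g('top',345,197,170))"
```

```text
t 77.68 tcp [480.3 221.9 142.2] rot [-179.7    0.    93.1] grasp [479.9 221.9  82.2] q [2.350e+01 2.260e+01 1.074e+02 1.000e-01 5.040e+01 2.040e+01] F [0.3 0.2 0.3] w 54.6 0.0
rack hull [([612, 262], [621.2, 248.2]), ([123, 261], [385.8, 235.6]), ([83, 0], [378.1, 346.3]), ([524, 0], [557.7, 355.5]), ([631, 28], [603.5, 347.7]), ([639, 156], [620.7, 297.5])]
cuptrace [(0.73, array([82.,  0.], dtype=float32), array([639., 265.], dtype=float32))]
[ 81. 239.] [192. 352.]
bay wall ends top0 [668. 227.] [351. 226.]
```

>>> carry_out(
  targets=[
    [[-0.001, 0.02, 0], [0, 0, 0], 0.6],
    [[-0.001, 0.02, 0], [0, 0, 0], 0.6],
    [[0, 0, 0], [0, 0, 0], 0.6],
  ],
)

```text
time: 78.13
tcp_pos: [479.7, 231.7, 142.1]
eef_rot: [-179.6, 0.1, 93.1]
force: [0.3, -0.0, -0.4]
grip_width: 54.8
grip_force: 0.0
```

```bash
python3 -c "
from h import *
st(); rackpose()
w=cv2.imread('pics/w3.png')[:,:,::-1]
"
```

```text
t 78.13 tcp [479.7 231.7 142.1] rot [-1.796e+02  1.000e-01  9.310e+01] grasp [479.3 231.6  82.1] q [2.450e+01 2.290e+01 1.069e+02 1.000e-01 5.060e+01 2.140e+01] F [ 0.3 -0.  -0.4] w 54.8 0.0
rack hull [([613, 260], [621.0, 259.1]), ([122, 261], [384.9, 245.4]), ([84, 0], [378.1, 356.2]), ([524, 0], [557.2, 365.3]), ([632, 28], [603.5, 357.6]), ([639, 160], [620.7, 305.6])]
cuptrace [(0.61, array([82.,  0.], dtype=float32), array([639., 265.], dtype=float32))]
```

>>> carry_out(
  targets=[
    [[-0.001, 0.02, 0], [0, 0, 0], 0.6],
    [[-0.001, 0.02, 0], [0, 0, 0], 0.6],
    [[0, 0, 0], [0, 0, 0], 0.6],
  ],
)

```text
time: 78.48
tcp_pos: [478.9, 237.3, 142.1]
eef_rot: [-179.5, 0.7, 93.2]
force: [1.6, -18.2, 5.5]
grip_width: 54.8
grip_force: 8.9
```

>>> carry_out(
  targets=[
    [[-0.001, 0.02, 0], [0, 0, 0], 0.6],
    [[-0.001, 0.02, 0], [0, 0, 0], 0.6],
    [[0, 0, 0], [0, 0, 0], 0.6],
  ],
)

```text
time: 78.73
tcp_pos: [477.5, 239.4, 142.4]
eef_rot: [-179.2, 1.6, 93.4]
force: [3.8, -46.5, 16.4]
grip_width: 54.8
grip_force: 23.6
```

>>> carry_out(
  targets=[
    [[0, -0.05, 0], [0, 0, 0], 0.6],
    [[0, -0.06, 0], [0, 0, 0], 0.6],
    [[0, -0.08, 0], [0, 0, 0], 0.6],
    [[0, -0.08, 0.05], [0, 0, 0], 0.6],
    [[0, 0, 0.15], [0, 0, 0], 0.6],
    [[0, 0, 0.15], [0, 0, 0], 0.6],
    [[0, 0, 0.15], [0, 0, 0], 0.6],
    [[0, 0, 0.15], [0, 0, 0], 0.6],
    [[0, 0, 0.1], [0, 0, 0], 0.6],
    [[0, 0, 0], [0, 0, 0], 0.6],
    [[0, 0, 0], [0, 0, 0], 0.6],
  ],
)

```text
time: 79.65
tcp_pos: [479.0, 183.9, 331.1]
eef_rot: [-179.8, 0.0, 93.1]
force: [-0.0, 0.5, -0.6]
grip_width: 54.7
grip_force: 0.0
```

```bash
python3 - <<'E'
from h import *
st(); rackpose()
im=np.array(ctrl.capture('wrist'))
for d in ctrl.trace('wrist','tumbler1'):
  if d['p']>.3: m=mp(d['region']); x0=ray('wrist',d['location'],85)[:2]; f=fit({'wrist':m},lambda x:cyl(x,48),list(x0)); g=fit({'wrist':m},tc,[*f[0],84,88,90]);print(im[d['region']].mean(0).round(),f[0].round(1),round(f[1],2),g[0].round(),round(g[1],2),m.min(0),m.max(0))
for d in ctrl.trace('wrist','cap_top')[:1]: m=mp(d['region']); print('cap',d['p'],m.min(0),m.max(0))
E
```

```text
t 79.65 tcp [479.  183.9 331.1] rot [-179.8    0.    93.1] grasp [478.8 183.9 271.1] q [19.7 11.4 93.5  0.  75.2 16.6] F [-0.   0.5 -0.6] w 54.7 0.0
rack hull [([479, 0], [609.6, 395.8]), ([461, 158], [614.3, 260.9]), ([222, 155], [381.4, 251.2]), ([214, 0], [375.7, 383.9])]
cuptrace [(0.67, array([213.,   0.], dtype=float32), array([480., 160.], dtype=float32))]
[170.  93.   8.] [424.3 389.4] 2.26 [423. 396.  76.  81.  95.] 2.12 [231.   0.] [308.  45.]
[210. 200.   8.] [428.5 298.4] 0.83 [427. 300.  78.  90.  97.] 0.22 [227.  54.] [306. 141.]
[ 28. 161.  84.] [516.4 300.9] 1.32 [518. 304.  73.  90.  92.] 0.22 [332.  56.] [410. 142.]
[85. 93. 85.] [759.8  93.5] 3.11 [773.  85.  60.  91. 112.] 2.94 [550. 287.] [577. 356.]
cap 0.97 [486. 245.] [639. 281.]
```

```bash
python3 - <<'E'
from h import *
f,cx,cy,R,t=cal('wrist'); C=-R.T@t; s=ctrl.read_state(); off=C-s['tcp_pos']; print(off)
C=np.array([466.9,89.8,262.1])+off; c=(f,cx,cy,R,-R@C)
for p in([42,200],[42,540]):
  for z in(0,42,55): print(p,z,ray('w',p,z,c)[:2].round())
# top view now of rack vs housing
im=save('top','tend'); 
E
```

```text
[-1.877937   65.12926322 93.59656292]
[42, 200] 0 [347. 258.]
[42, 200] 42 [361. 246.]
[42, 200] 55 [365. 242.]
[42, 540] 0 [662. 274.]
[42, 540] 42 [639. 260.]
[42, 540] 55 [632. 256.]
```

```bash
python3 -c "
from h import *
print(ctrl.sign_off())"
```

```text
the job is handed in; nothing more can be done
None
```

I handed the job in with all five tumblers in the rack, the pump pressed fully once with the cup about 8 mm from the spout, and the rack pushed against the back stop. No verdict came back. The red tumbler had to be flipped after I twice set it down wrong, and the final shove peaked at about 46 N at the fingertips (above the 40 N limit set for the arm and gripper body).

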